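# Load the yogurt maker, cover it and set its timer

### The job

The yogurt maker was left switched on: first turn its dial back (anticlockwise) to the off stop, then lift off the round cover and park it on the cork mat. Drop each lidded jar on the counter upright into a well of its own, right down to the bottom, put the cover back squarely inside the rim, and only then turn the dial up from the off stop, one click for each jar loaded. Leave the canister, bowl and dish where they are.

Things in the scene. Friction and masses are not known exactly. Their poses are not given: they have to be found in the camera images.
- maker: White fixed yogurt maker: square body 210 x 210 mm, deck 75 mm above the counter, with 4 round wells inside a steel lip (8 mm high, inner radius 100 mm, outer 104) that centres the cover; on its -x side, towards the robot, a console 115 mm deep, 130 wide, 65 high, with the dial. Origin: under the square body's centre, on the counter; x from console to body. Yaw up to 0.25 rad either way.
- well0 (a point): Centre of the mouth of well 0, at deck height (75 mm above the counter), near left as seen from the console. Wells are 60 mm in diameter, 50 mm deep (flat floor 25 mm above the counter), on a square grid of 76 mm pitch.
- well1 (a point): Centre of the mouth of well 1, at deck height (75 mm above the counter), near right as seen from the console. Wells are 60 mm in diameter, 50 mm deep (flat floor 25 mm above the counter), on a square grid of 76 mm pitch.
- well2 (a point): Centre of the mouth of well 2, at deck height (75 mm above the counter), far left as seen from the console. Wells are 60 mm in diameter, 50 mm deep (flat floor 25 mm above the counter), on a square grid of 76 mm pitch.
- well3 (a point): Centre of the mouth of well 3, at deck height (75 mm above the counter), far right as seen from the console. Wells are 60 mm in diameter, 50 mm deep (flat floor 25 mm above the counter), on a square grid of 76 mm pitch.
- dial (a joint): Dial angle, rad: 0 at the off stop (fully anticlockwise from above), growing clockwise, a click detent every 0.45 rad, the other stop at the fifth click (2.25). It springs into the nearest click when released; passing from click to click takes about 0.1 N m. It starts on or between upper clicks (1.2 or more).
- dial_grip (a point): Point on the dial's upright axis, 93 mm above the counter, to grip; 168 mm on the -x side of the maker's origin. Black disc 62 mm across, underside 66 mm above the counter, 8 mm thick; on it a grip bar 58 mm long, 15 wide, its top 104 mm above the counter. The frame turns with the dial: x along the bar to its white-marked end, z up. At off x points 1.125 rad left (anticlockwise) of the maker's x.
- cover: Round aluminium cover, open below: outer diameter 186 mm, wall 4 mm, shell 56 mm high, about 0.35 kg, a black knob 32 mm across and 38 mm tall in the middle of its top. Origin: centre of its lower rim; z up. At the start, and when refitted, it sits on the deck inside the lip, origin 75 mm above the counter over the maker's origin. Its yaw does not matter.
- cover_knob (a point): Point to grip on the axis of the cover's knob: 78 mm above the cover's lower rim, 22 mm above the shell, 16 mm below the knob's top.
- mat: Round cork mat, 210 mm in diameter, 4 mm thick, fixed on the counter at the robot's left: where the cover is parked. Origin: centre of its underside.
- jar0: Lidded glass yogurt jar, an upright straight cylinder 52 mm in diameter and 90 mm tall (the upper 24 mm is a steel lid), about 0.2 kg, standing on the counter at the robot's right. Origin: centre of its underside; z up. In a well it stands 40 mm proud of the deck. Two to four jars are there; an absent one reads None.
- jar1: Lidded glass yogurt jar, an upright straight cylinder 52 mm in diameter and 90 mm tall (the upper 24 mm is a steel lid), about 0.2 kg, standing on the counter at the robot's right. Origin: centre of its underside; z up. In a well it stands 40 mm proud of the deck. Two to four jars are there; an absent one reads None.
- jar2: Lidded glass yogurt jar, an upright straight cylinder 52 mm in diameter and 90 mm tall (the upper 24 mm is a steel lid), about 0.2 kg, standing on the counter at the robot's right. Origin: centre of its underside; z up. In a well it stands 40 mm proud of the deck. Two to four jars are there; an absent one reads None.
- jar3: Lidded glass yogurt jar, an upright straight cylinder 52 mm in diameter and 90 mm tall (the upper 24 mm is a steel lid), about 0.2 kg, standing on the counter at the robot's right. Origin: centre of its underside; z up. In a well it stands 40 mm proud of the deck. Two to four jars are there; an absent one reads None.
- canister: Bystander: green glass canister with a wooden lid, 100 mm in diameter, 155 mm tall, beyond the maker. Origin: centre of its underside.
- bowl: Bystander: stainless bowl, 132 mm in diameter, 58 mm high, on the left beyond the mat. Origin: centre of its underside.
- dish: Bystander: shallow turquoise plastic dish, 120 mm in diameter, 26 mm high, on the right beyond the jars. Origin: centre of its underside.
Things that resemble listed ones, but are neither listed nor needed, are in the scene too. What is meant by the mat is not yellow, and is the larger of those in its own colour.

How it is judged:
By the outcome, as a careful person would: the job done as asked, in the order asked, and still so for the second after the job is handed in, with the robot touching nothing.
Of jar1, jar2, jar3 only 1 to 3 are there at a start; the rules pass over those that are not, and their reading is None.
At some moment in a run one of jar0, jar1, jar2, jar3 may be knocked a few centimetres aside while the robot is not near it.
It also fails if it takes over 210 s, if anything falls off the work surface, if the arm or the gripper's body presses on something with over 40 N, if the wrist force passes 120 N, or if a joint passes its speed limit or range.

### The arm

A 7-joint arm with a two-finger parallel gripper is mounted at the origin on the work surface. World frame = base frame: x ahead of the robot, y to its left, z up, the work surface at z = 0. Lengths are in m, angles in rad, forces in N, time in s.
With the tool pointing down it reaches from about 0.4 to 0.875 m from the base axis. Payload 19.3 kg.
Tool frame: the origin (TCP) lies midway between the tips of the shut fingers; the grasp point (between the pads) lies bot.pinch_z behind it (bot.pinch_z is the distance from the TCP to the grasp point, in m); z points along the fingers, y is the line along which they close (so a half turn about z gives the same grasp; the last joint's range is limited). The gripper opens to 85 mm and grips with 20 to 120 N. Pads are 22 mm wide; open, the fingers measure 114 mm over their backs; the gripper's body (76 mm by 85 mm) begins 54 mm behind the grasp point. The pads swing forward as they close: fully open they stand 13 mm farther back than shut.
Start: joints at [1.251, 0.521, -0.036, 1.599, 0.021, 1.021, -0.113], TCP at [0.154, -0.606, 0.231] pointing down, gripper open.
Joint ranges: [-2.91, 2.91], [-0.3, 2.13], [-1.5, 1.42], [0.17, 2.43], [-1.26, 4.41], [0.16, 1.93], [-2.52, 2.52]. Speed limits (rad/s): [1.89, 1.89, 2.39, 2.39, 3.01, 3.01, 3.01].

### API

Orientations are given as [roll, pitch, yaw] about the fixed x, y, z axes, in that order (R = Rz(yaw) Ry(pitch) Rx(roll)).
In Python, from workcell import readout, grab_frame, camera_info, workorder, bot gives the robot as it stands. The module is installed in compiled form; this text tells all that it offers.
- The arm moves only by the tool drive_tool, never from a script. Its argument "targets" is a list of rows, each an object of numbers: "dx", "dy", "dz": the shift along the tool's x, y, z as a fraction of full scale; "yaw": the turn about the tool's z as a fraction of full scale; "fingers": the closure, from 0 (fully open) to 1 (shut). In form: [{"dx": .., "dy": .., "dz": .., "yaw": .., "fingers": ..}, ...]. A call has 1 to 20 rows; each row shifts and turns the commanded pose from where the row before left it, along the tool's axes as they then stand; what a row does not reach is not made up. Full scale, the value 1, is 0.1 m for a shift and 90 degrees for a turn. A row lasts 1/10 s, in which the tool goes at most 50 mm and 8.59 degrees, less where a joint would pass 70% of its speed; a pose out of reach is approached as far as the arm can. A call with a number of a shift or a turn outside -1 to 1 is refused whole. A call with a gripper value outside its range is refused whole. The fingers move at their own pace and stop on an object; "squeeze" is the grip in N (left out, the last holds). Time passes only in rows, so rows that do not move let the fingers close. It gives the time, the measured TCP pose, the force, the opening and the grip force at its end, in the units of the state.
- readout.observe(): the state, without advancing time (a new reading comes with each control period).
- grab_frame(name): name is "scene" or "top"; returns the picture (420x560x3 uint8, blue, green, red); there is no depth.
- camera_info(name): a dict with "fx", "fy", "cx", "cy" (pixels), "T" (4x4, takes a point from camera to world coordinates). Camera axes: x right, y up, looking along -z (the intrinsics and any distortion apply to the point x, -y, -z); pixel columns grow to the right and rows downward; lengths in m; the calibration is good to about 2 mm. A picture is of the moment at which its call begins. camera_info takes no time and is no camera call.
- workorder.job_done(): hands the job in; it is judged then, once.
The state is a dict: "clock": time; "qpos": joint angles; "qd": joint speeds; "joint_efforts": joint torques, N m; "position": TCP position; "tool_rot": TCP orientation; "force": force on the tool from outside, world axes, zero at the start; "moment": the same for the moment, N m; "grip_width": finger opening in m; "finger_force": force on a finger pad.
Only numpy, scipy, OpenCV 4.12 (cv2) and the standard library are available. Lean on these libraries where they do the work, as an engineer would, in place of code of your own. Each camera call takes 0.05 s, during which the arm holds its last target. There are 200 camera calls.

## Working session

There is one attempt and no reset: what is moved stays moved. The work goes in short steps, Python scripts to look and compute and a tool call to move; the robot and the scene stay as the last step left them, time stands still between calls to the robot, and variables do not carry over. Pictures are saved under pics/ and viewed, at most 14 in all, crops included, and the job is handed in when it is done.

Besides the shell and the picture viewer there is one more tool, called after "Request:" by a JSON object that holds its "fn" and its "kwargs", one argument or row to a line. drive_tool: Moves the arm, as the interface text tells. Shift numbers are shares of 0.1 m and turn numbers shares of 90 degrees, none past 1 either way. Its arguments: {"type":"object","properties":{"targets":{"type":"array","items":{"type":"object","properties":{"dx":{"type":"number","minimum":-1,"maximum":1},"dy":{"type":"number","minimum":-1,"maximum":1},"dz":{"type":"number","minimum":-1,"maximum":1},"yaw":{"type":"number","minimum":-1,"maximum":1},"fingers":{"type":"number"}}}},"squeeze":{"type":"number"}},"required":["targets"]}

```bash
mkdir -p pics
python3 - <<'E'
from workcell import readout, grab_frame, camera_info, bot
import cv2,numpy as np
np.set_printoptions(precision=4,suppress=True)
s=readout.observe();print({k:np.round(v,3) for k,v in s.items()},bot.pinch_z)
for n in("scene","top"):
    cv2.imwrite(f"pics/{n}0.png",grab_frame(n));c=camera_info(n);print(n,c)
E
```

```text
{'clock': np.float64(0.0), 'qpos': array([ 1.251,  0.522, -0.036,  1.6  ,  0.021,  1.021, -0.113]), 'qd': array([ 0.001, -0.002,  0.001,  0.   , -0.   ,  0.001, -0.   ]), 'joint_efforts': array([  0.001, -92.712,   1.981, -36.994,   0.018,   0.008,  -0.   ]), 'position': array([ 0.154, -0.605,  0.231]), 'tool_rot': array([-3.14,  0.  ,  0.25]), 'force': array([ 0.06 , -0.3  , -0.188]), 'moment': array([-0.   , -0.036,  0.019]), 'finger_force': np.float64(0.0), 'grip_width': np.float64(0.085)} 0.0187
scene {'fx': 392.2245819130904, 'fy': 392.2245819130904, 'cx': 275.87739041162575, 'cy': 208.9945778011381, 'T': array([[ 0.6114, -0.4314,  0.6634,  1.3983],
       [ 0.7912,  0.3455, -0.5046, -0.5951],
       [-0.0115,  0.8334,  0.5525,  0.8738],
       [ 0.    ,  0.    ,  0.    ,  1.    ]])}
top {'fx': 393.29980552480833, 'fy': 393.29980552480833, 'cx': 287.72273555073434, 'cy': 208.61781003480144, 'T': array([[-0.0025,  0.9848, -0.1735,  0.288 ],
       [-1.    , -0.001 ,  0.0087,  0.0789],
       [ 0.0084,  0.1735,  0.9848,  1.2938],
       [ 0.    ,  0.    ,  0.    ,  1.    ]])}
```

View pics/scene0.png

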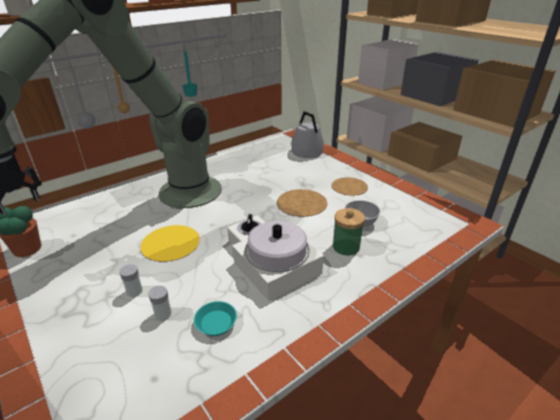

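View pics/top0.png

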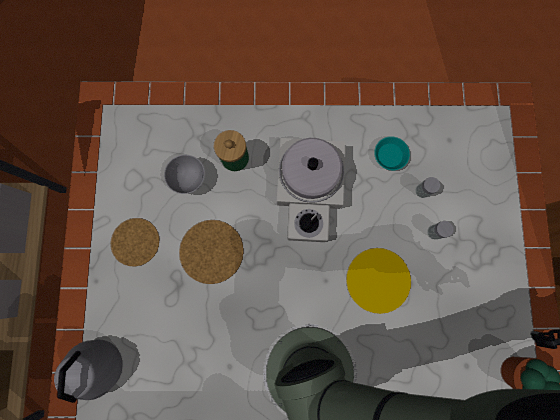

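The top view shows the cover at (313,168), the dial at (310,222), the large cork mat at (211,251) and two jars at (430,187) and (443,229). The scene view confirms two jars, at (131,280) and (160,303).

```bash
cat > h.py <<'E'
from workcell import readout, grab_frame, camera_info, bot, workorder
import cv2,numpy as np
np.set_printoptions(precision=4,suppress=True)
def ray(n,u,v):
    c=camera_info(n);d=c["T"][:3,:3]@np.array([(u-c["cx"])/c["fx"],-(v-c["cy"])/c["fy"],-1.]);return c["T"][:3,3],d
def plane(n,u,v,z):
    o,d=ray(n,u,v);return (o+d*(z-o[2])/d[2])[:2]
def proj(n,p):
    c=camera_info(n);q=np.linalg.inv(c["T"])@np.r_[p,1];return np.array([c["cx"]+c["fx"]*q[0]/-q[2],c["cy"]+c["fy"]*q[1]/q[2]])
def blobs(m,amin=20):
    n,l,st,ce=cv2.connectedComponentsWithStats(m.astype(np.uint8));return [(st[i].tolist(),ce[i].round(2)) for i in range(1,n) if st[i][4]>=amin]
E
python3 - <<'E'
from h import *
t=cv2.imread("pics/top0.png");s=cv2.imread("pics/scene0.png")
H=cv2.cvtColor(t,cv2.COLOR_BGR2HSV)
m=(H[...,0]>8)&(H[...,0]<22)&(H[...,1]>70)&(H[...,2]>70)
cork=m[200:300,170:260];cork=cv2.morphologyEx(cork.astype(np.uint8),cv2.MORPH_CLOSE,np.ones((7,7)))
b=max(blobs(cork),key=lambda x:x[0][4]);print("mat",b,plane("top",*(b[1]+[170,200]),.004))
dk=t.max(2)<60
for x0,y0,x1,y1,z in((270,190,350,245,.07),(295,145,335,185,.15)):
    for b in blobs(dk[y0:y1,x0:x1]):
        c=b[1]+[x0,y0];print("dark",b[0],c,plane("top",*c,z))
ds=s.max(2)<60
for b in blobs(ds[210:250,230:300],8):print("scene dark",b[0],b[1]+[230,210])
a=cv2.resize(t[130:250,265:355],None,fx=6,fy=5.0,interpolation=cv2.INTER_CUBIC)
a=cv2.resize(t[140:250,265:355],None,fx=5,fy=5,interpolation=cv2.INTER_CUBIC)
j=cv2.resize(t[165:250,405:470],None,fx=5,fy=5,interpolation=cv2.INTER_CUBIC)
o=np.zeros((550,780,3),np.uint8);o[:550,:450]=a;o[:425,455:780]=j
cv2.imwrite("pics/crop0.png",o)
E
```

```text
mat ([9, 20, 65, 64, 3202], array([40.83, 51.46])) [0.3736 0.3186]
dark [39, 2, 20, 7, 31] [318.29 195.94] [ 0.5445 -0.0293]
dark [29, 23, 20, 20, 304] [308.69 222.62] [0.4589 0.0023]
dark [13, 13, 11, 12, 110] [312.69 163.42] [ 0.6279 -0.0069]
scene dark [12, 5, 15, 17, 114] [248.46 224.72]
scene dark [43, 15, 8, 14, 99] [276.57 231.44]
```

View pics/crop0.png

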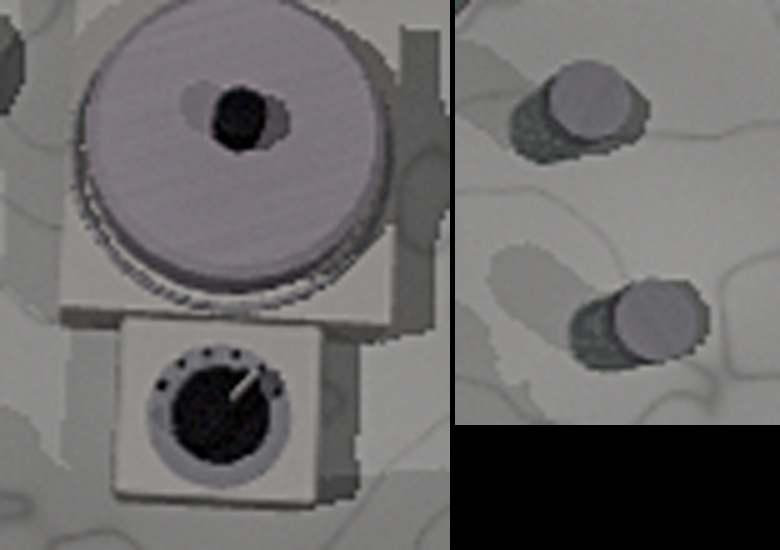

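The white mark points right of straight ahead, close to click 4, and the maker is yawed about -0.05. I'll refine these once more, then move.

```bash
cat >> h.py <<'E'
def tri(a,b):
    (o1,d1),(o2,d2)=ray("top",*a),ray("scene",*b);A=np.c_[d1,-d2];k=np.linalg.lstsq(A,o2-o1,rcond=None)[0]
    p,q=o1+k[0]*d1,o2+k[1]*d2;return (p+q)/2,np.linalg.norm(p-q)
def go(x,y,tcpz,yaw):
    s=readout.observe();p=s["position"];w=s["tool_rot"][2];e=np.array([x,y,tcpz])-p
    c,n=np.cos(w),np.sin(w);dy=(w-yaw)
    print("pos",p,"yaw",round(w,4),"units dx,dy,dz",np.array([c*e[0]+n*e[1],n*e[0]-c*e[1],-e[2]])*10,"yaw units",round(dy/np.pi*2,4),"q7",s["qpos"][6].round(2))
def jars(t,shift=(380,150,520,260)):
    x0,y0,x1,y1=shift;r=t[y0:y1,x0:x1].astype(int)
    m=((r[...,0]-r[...,1])>5)&(r.max(2)>75)
    m=cv2.morphologyEx(m.astype(np.uint8),cv2.MORPH_OPEN,np.ones((3,3)))
    out=[]
    for b in blobs(m,60):
        x,y,w,h,a=b[0];c=b[1]+[x0,y0];out.append((b[0],c,plane("top",*c,.09)))
    return out
E
python3 - <<'E'
from h import *
t=cv2.imread("pics/top0.png")
print("knob",tri((312.69,163.42),(276.57,231.44)))
print(jars(t))
r=t[130:250,265:355].astype(int)
m=((r[...,0]-r[...,1])>5)&(r.max(2)>75)
for b in blobs(m,100):print("purple",b,plane("top",*(b[1]+[265,130]),.131))
print("ring",plane("top",308.9,223.3,.065),"disc",plane("top",309,222.6,.074))
a,b=[plane("top",265+u/5,140+v/5,.104) for u,v in((232,398),(258,370))];print("mark",np.arctan2(*(b-a)[::-1]))
cs=[plane("top",265+u/5,140+v/5,.065) for u,v in((115,495),(318,505),(320,325),(124,317))];print("console",cs)
go(.459,.0015,.20,-.725)
E
```

```text
knob (array([ 0.6281, -0.0073,  0.1486]), np.float64(0.0006628723064575398))
[]
purple ([17, 8, 60, 58, 1949], array([46.01, 36.57])) [ 0.6235 -0.003 ]
ring [0.4574 0.0013] disc [0.4584 0.0016]
mark -0.7510230854929052
console [array([0.4079, 0.0674]), array([ 0.4015, -0.0597]), array([ 0.5161, -0.0633]), array([0.5213, 0.0613])]
pos [ 0.1544 -0.6053  0.2308] yaw 0.2498 units dx,dy,dz [ 4.4515 -5.127   0.3079] yaw units 0.6206 q7 -0.11
```

Request:
{"fn": "drive_tool", "kwargs": {
  "targets": [
    {"dx": 0.37},
    {"dx": 0.37},
    {"dx": 0.37},
    {"dx": 0.37},
    {"dx": 0.37},
    {"dx": 0.37},
    {"dx": 0.37},
    {"dx": 0.37},
    {"dx": 0.37},
    {"dx": 0.37},
    {"dx": 0.37},
    {"dx": 0.38},
    {"fingers": 0}
  ]
}}

```text
invalid input
```

Request:
{"fn": "drive_tool", "kwargs": {
  "targets": [
    {"dy": -0.32},
    {"dy": -0.32},
    {"dy": -0.32},
    {"dy": -0.32},
    {"dy": -0.32},
    {"dy": -0.32},
    {"dy": -0.32},
    {"dy": -0.32},
    {"dy": -0.32},
    {"dy": -0.32},
    {"dy": -0.32},
    {"dy": -0.32},
    {"dy": -0.32},
    {"dy": -0.32},
    {"dy": -0.32},
    {"dy": -0.33}
  ]
}}

```text
invalid input
```

Request:
{"fn": "drive_tool", "kwargs": {
  "targets": [
    {"yaw": 0.08},
    {"yaw": 0.08},
    {"yaw": 0.08},
    {"yaw": 0.08},
    {"yaw": 0.08},
    {"yaw": 0.08},
    {"yaw": 0.08},
    {"yaw": 0.06},
    {}
  ]
}}

```text
invalid input
```

Run:
```python
from h import *
go(.4595,.0011,.079,-.74)
cv2.imwrite("pics/top1.png",grab_frame("top"));t=cv2.imread("pics/top1.png")
for u,v in((432,185),(445,229),(450,205)):print(t[v-1:v+2,u].tolist())
```

```text
pos [ 0.1544 -0.6053  0.2308] yaw 0.2498 units dx,dy,dz [ 4.4554 -5.1219  1.5179] yaw units 0.6301 q7 -0.11
[[108, 103, 106], [107, 102, 103], [107, 100, 103]]
[[111, 104, 108], [107, 103, 104], [107, 103, 104]]
[[142, 144, 145], [144, 145, 147], [144, 146, 147]]
```

Request:
{"fn": "drive_tool", "kwargs": {
  "targets": [
    {"dx": 0.37, "dy": 0, "dz": 0, "yaw": 0, "fingers": 0},
    {"dx": 0.37, "dy": 0, "dz": 0, "yaw": 0, "fingers": 0},
    {"dx": 0.37, "dy": 0, "dz": 0, "yaw": 0, "fingers": 0},
    {"dx": 0.37, "dy": 0, "dz": 0, "yaw": 0, "fingers": 0},
    {"dx": 0.37, "dy": 0, "dz": 0, "yaw": 0, "fingers": 0},
    {"dx": 0.37, "dy": 0, "dz": 0, "yaw": 0, "fingers": 0},
    {"dx": 0.37, "dy": 0, "dz": 0, "yaw": 0, "fingers": 0},
    {"dx": 0.37, "dy": 0, "dz": 0, "yaw": 0, "fingers": 0},
    {"dx": 0.37, "dy": 0, "dz": 0, "yaw": 0, "fingers": 0},
    {"dx": 0.37, "dy": 0, "dz": 0, "yaw": 0, "fingers": 0},
    {"dx": 0.37, "dy": 0, "dz": 0, "yaw": 0, "fingers": 0},
    {"dx": 0.37, "dy": 0, "dz": 0, "yaw": 0, "fingers": 0}
  ]
}}

```text
clock: 1.35
position: [0.586, -0.4952, 0.231]
tool_rot: [-3.141, 0.0, 0.25]
force: [-0.9, -0.3, 0.4]
grip_width: 0.0857
finger_force: 0.0
```

Request:
{"fn": "drive_tool", "kwargs": {
  "targets": [
    {"dx": 0, "dy": -0.4, "dz": 0, "yaw": 0, "fingers": 0},
    {"dx": 0, "dy": -0.4, "dz": 0, "yaw": 0, "fingers": 0},
    {"dx": 0, "dy": -0.4, "dz": 0, "yaw": 0, "fingers": 0},
    {"dx": 0, "dy": -0.4, "dz": 0, "yaw": 0, "fingers": 0},
    {"dx": 0, "dy": -0.4, "dz": 0, "yaw": 0, "fingers": 0},
    {"dx": 0, "dy": -0.4, "dz": 0, "yaw": 0, "fingers": 0},
    {"dx": 0, "dy": -0.4, "dz": 0, "yaw": 0, "fingers": 0},
    {"dx": 0, "dy": -0.4, "dz": 0, "yaw": 0, "fingers": 0},
    {"dx": 0, "dy": -0.4, "dz": 0, "yaw": 0, "fingers": 0},
    {"dx": 0, "dy": -0.4, "dz": 0, "yaw": 0, "fingers": 0},
    {"dx": 0, "dy": -0.4, "dz": 0, "yaw": 0, "fingers": 0},
    {"dx": 0, "dy": -0.4, "dz": 0, "yaw": 0, "fingers": 0},
    {"dx": 0, "dy": -0.32, "dz": 0, "yaw": 0, "fingers": 0},
    {"dx": 0, "dy": 0, "dz": 0, "yaw": 0, "fingers": 0}
  ]
}}

```text
clock: 2.75
position: [0.4573, 0.004, 0.2314]
tool_rot: [-3.141, -0.0, 0.255]
force: [0.8, -0.4, 0.3]
grip_width: 0.0854
finger_force: 0.0
```

Request:
{"fn": "drive_tool", "kwargs": {
  "targets": [
    {"dx": 0, "dy": 0, "dz": 0, "yaw": 0.08, "fingers": 0},
    {"dx": 0, "dy": 0, "dz": 0, "yaw": 0.08, "fingers": 0},
    {"dx": 0, "dy": 0, "dz": 0, "yaw": 0.08, "fingers": 0},
    {"dx": 0, "dy": 0, "dz": 0, "yaw": 0.08, "fingers": 0},
    {"dx": 0, "dy": 0, "dz": 0, "yaw": 0.08, "fingers": 0},
    {"dx": 0, "dy": 0, "dz": 0, "yaw": 0.08, "fingers": 0},
    {"dx": 0, "dy": 0, "dz": 0, "yaw": 0.08, "fingers": 0},
    {"dx": 0, "dy": 0, "dz": 0, "yaw": 0.07, "fingers": 0},
    {"dx": 0, "dy": 0, "dz": 0, "yaw": 0, "fingers": 0}
  ]
}}

```text
clock: 3.65
position: [0.4582, -0.0002, 0.2312]
tool_rot: [3.141, 0.0, -0.742]
force: [0.1, 0.4, -0.9]
grip_width: 0.0853
finger_force: 0.0
```

```bash
sed -i 's/>5)&(r.max(2)>75)/>2)\&(r.max(2)>90)\&(r.max(2)<125)/' h.py
python3 - <<'E'
from h import *
go(.4595,.0011,.079,-.74)
t=cv2.imread("pics/top1.png")
for j in jars(t):print(j)
E
```

```text
pos [ 0.4582 -0.0002  0.2312] yaw -0.7423 units dx,dy,dz [ 0.0013 -0.0183  1.5221] yaw units -0.0015 q7 -2.45
([44, 27, 16, 16, 196], array([431.51, 184.42]), array([ 0.5771, -0.3852]))
([57, 71, 16, 16, 198], array([444.8 , 228.59]), array([ 0.4369, -0.4171]))
```

Request:
{"fn": "drive_tool", "kwargs": {
  "targets": [
    {"dx": 0, "dy": -0.02, "dz": 0.2, "yaw": 0, "fingers": 0},
    {"dx": 0, "dy": 0, "dz": 0.2, "yaw": 0, "fingers": 0},
    {"dx": 0, "dy": 0, "dz": 0.2, "yaw": 0, "fingers": 0},
    {"dx": 0, "dy": 0, "dz": 0.2, "yaw": 0, "fingers": 0},
    {"dx": 0, "dy": 0, "dz": 0.2, "yaw": 0, "fingers": 0},
    {"dx": 0, "dy": 0, "dz": 0.2, "yaw": 0, "fingers": 0},
    {"dx": 0, "dy": 0, "dz": 0.2, "yaw": 0, "fingers": 0},
    {"dx": 0, "dy": 0, "dz": 0.1, "yaw": 0, "fingers": 0},
    {"dx": 0, "dy": 0, "dz": 0, "yaw": 0, "fingers": 0}
  ]
}}

```text
clock: 4.55
position: [0.4589, 0.0016, 0.0804]
tool_rot: [3.14, 0.001, -0.738]
force: [0.5, 0.3, 0.6]
grip_width: 0.0857
finger_force: 0.0
```

Request:
{"fn": "drive_tool", "kwargs": {
  "targets": [
    {"dx": 0, "dy": 0, "dz": 0, "yaw": 0, "fingers": 0.5},
    {"dx": 0, "dy": 0, "dz": 0, "yaw": 0, "fingers": 0.9},
    {"dx": 0, "dy": 0, "dz": 0, "yaw": 0, "fingers": 1},
    {"dx": 0, "dy": 0, "dz": 0, "yaw": 0, "fingers": 1},
    {"dx": 0, "dy": 0, "dz": 0, "yaw": 0, "fingers": 1},
    {"dx": 0, "dy": 0, "dz": 0, "yaw": 0, "fingers": 1},
    {"dx": 0, "dy": 0, "dz": 0, "yaw": 0, "fingers": 1},
    {"dx": 0, "dy": 0, "dz": 0, "yaw": 0, "fingers": 1},
    {"dx": 0, "dy": 0, "dz": 0, "yaw": 0, "fingers": 1},
    {"dx": 0, "dy": 0, "dz": 0, "yaw": 0, "fingers": 1}
  ],
  "squeeze": 40
}}

```text
clock: 5.55
position: [0.4598, 0.0019, 0.0817]
tool_rot: [-3.141, -0.0, -0.74]
force: [-0.8, 1.4, 7.8]
grip_width: 0.014
finger_force: 42.1
```

Request:
{"fn": "drive_tool", "kwargs": {
  "targets": [
    {"dx": 0, "dy": 0, "dz": -0.01, "yaw": -0.06, "fingers": 1},
    {"dx": 0, "dy": 0, "dz": 0, "yaw": -0.06, "fingers": 1},
    {"dx": 0, "dy": 0, "dz": 0, "yaw": -0.06, "fingers": 1},
    {"dx": 0, "dy": 0, "dz": 0, "yaw": -0.06, "fingers": 1},
    {"dx": 0, "dy": 0, "dz": 0, "yaw": -0.06, "fingers": 1},
    {"dx": 0, "dy": 0, "dz": 0, "yaw": -0.06, "fingers": 1},
    {"dx": 0, "dy": 0, "dz": 0, "yaw": -0.06, "fingers": 1},
    {"dx": 0, "dy": 0, "dz": 0, "yaw": -0.06, "fingers": 1},
    {"dx": 0, "dy": 0, "dz": 0, "yaw": -0.06, "fingers": 1},
    {"dx": 0, "dy": 0, "dz": 0, "yaw": -0.06, "fingers": 1},
    {"dx": 0, "dy": 0, "dz": 0, "yaw": -0.06, "fingers": 1},
    {"dx": 0, "dy": 0, "dz": 0, "yaw": -0.06, "fingers": 1},
    {"dx": 0, "dy": 0, "dz": 0, "yaw": -0.06, "fingers": 1},
    {"dx": 0, "dy": 0, "dz": 0, "yaw": -0.06, "fingers": 1},
    {"dx": 0, "dy": 0, "dz": 0, "yaw": -0.06, "fingers": 1},
    {"dx": 0, "dy": 0, "dz": 0, "yaw": -0.06, "fingers": 1},
    {"dx": 0, "dy": 0, "dz": 0, "yaw": -0.06, "fingers": 1},
    {"dx": 0, "dy": 0, "dz": 0, "yaw": -0.06, "fingers": 1},
    {"dx": 0, "dy": 0, "dz": 0, "yaw": 0, "fingers": 1}
  ]
}}

```text
clock: 7.45
position: [0.4596, 0.0029, 0.0819]
tool_rot: [-3.141, -0.002, 0.961]
force: [2.2, 8.1, -15.7]
grip_width: 0.014
finger_force: 42.6
```

Run:
```python
from h import *
s=readout.observe();print(s["force"],s["moment"],s["finger_force"]);go(.4595,.0011,.079,1.077)
```

```text
[  2.1532   8.1097 -15.6959] [ 1.9161 -0.7057  0.0976] 42.62658655643463
pos [0.4596 0.0029 0.0819] yaw 0.9613 units dx,dy,dz [-0.0151  0.0091  0.0291] yaw units -0.0737 q7 -1.18
```

Request:
{"fn": "drive_tool", "kwargs": {
  "targets": [
    {"dx": 0, "dy": 0, "dz": 0.01, "yaw": -0.04, "fingers": 1},
    {"dx": 0, "dy": 0, "dz": 0, "yaw": -0.04, "fingers": 1},
    {"dx": 0, "dy": 0, "dz": 0, "yaw": 0, "fingers": 1},
    {"dx": 0, "dy": 0, "dz": 0, "yaw": 0, "fingers": 1}
  ]
}}

```text
clock: 7.85
position: [0.4597, 0.0029, 0.0817]
tool_rot: [-3.141, -0.002, 1.082]
force: [-3.1, 8.7, 9.8]
grip_width: 0.0139
finger_force: 46.8
```

Run:
```python
from h import *
s=readout.observe();print(s["force"],s["moment"],s["finger_force"]);go(.4595,.0011,.079,1.077)
```

```text
[-3.0569  8.6588  9.808 ] [ 1.9688  0.9507 -0.8353] 46.84697449207306
pos [0.4597 0.0029 0.0817] yaw 1.0822 units dx,dy,dz [-0.0166  0.007   0.0272] yaw units 0.0033 q7 -1.09
```

Request:
{"fn": "drive_tool", "kwargs": {
  "targets": [
    {"dx": 0, "dy": 0, "dz": 0, "yaw": 0, "fingers": 0},
    {"dx": 0, "dy": 0, "dz": 0, "yaw": 0, "fingers": 0},
    {"dx": 0, "dy": 0, "dz": 0, "yaw": 0, "fingers": 0},
    {"dx": 0, "dy": 0, "dz": 0, "yaw": 0, "fingers": 0},
    {"dx": 0, "dy": 0, "dz": 0, "yaw": 0, "fingers": 0},
    {"dx": 0, "dy": 0, "dz": -0.2, "yaw": 0, "fingers": 0},
    {"dx": 0, "dy": 0, "dz": -0.2, "yaw": 0, "fingers": 0},
    {"dx": 0, "dy": 0, "dz": -0.2, "yaw": 0, "fingers": 0},
    {"dx": 0, "dy": 0, "dz": -0.2, "yaw": 0, "fingers": 0},
    {"dx": 0, "dy": 0, "dz": -0.2, "yaw": 0, "fingers": 0},
    {"dx": 0, "dy": 0, "dz": -0.2, "yaw": 0, "fingers": 0},
    {"dx": 0, "dy": 0, "dz": 0, "yaw": 0, "fingers": 0}
  ]
}}

```text
clock: 9.05
position: [0.4605, 0.0018, 0.2033]
tool_rot: [3.139, -0.001, 1.082]
force: [0.1, 0.1, -0.2]
grip_width: 0.0853
finger_force: 0.0
```

Run:
```python
from h import *
go(.628,-.0072,.137,1.077)
```

```text
pos [0.4605 0.0018 0.2033] yaw 1.082 units dx,dy,dz [0.7075 1.5211 0.663 ] yaw units 0.0032 q7 -0.91
```

Request:
{"fn": "drive_tool", "kwargs": {
  "targets": [
    {"dx": 0.14, "dy": 0.3, "dz": 0, "yaw": 0, "fingers": 0},
    {"dx": 0.14, "dy": 0.3, "dz": 0, "yaw": 0, "fingers": 0},
    {"dx": 0.14, "dy": 0.3, "dz": 0, "yaw": 0, "fingers": 0},
    {"dx": 0.14, "dy": 0.3, "dz": 0, "yaw": 0, "fingers": 0},
    {"dx": 0.15, "dy": 0.32, "dz": 0, "yaw": 0, "fingers": 0},
    {"dx": 0, "dy": 0, "dz": 0, "yaw": 0, "fingers": 0}
  ]
}}

```text
clock: 9.65
position: [0.6296, -0.007, 0.1997]
tool_rot: [-3.141, -0.001, 1.081]
force: [-1.6, 0.2, -0.6]
grip_width: 0.0853
finger_force: 0.0
```

Run:
```python
from h import *
go(.628,-.0072,.137,1.077)
t=grab_frame("top");s=grab_frame("scene")
a=cv2.resize(t[140:250,265:355],None,fx=4,fy=4,interpolation=cv2.INTER_CUBIC)
b=cv2.resize(s[190:300,220:310],None,fx=4,fy=4,interpolation=cv2.INTER_CUBIC)
cv2.imwrite("pics/c1.png",np.hstack([a,b]))
```

```text
pos [ 0.6296 -0.007   0.1997] yaw 1.0814 units dx,dy,dz [-0.009  -0.0136  0.6265] yaw units 0.0028 q7 -0.88
```

View pics/c1.png

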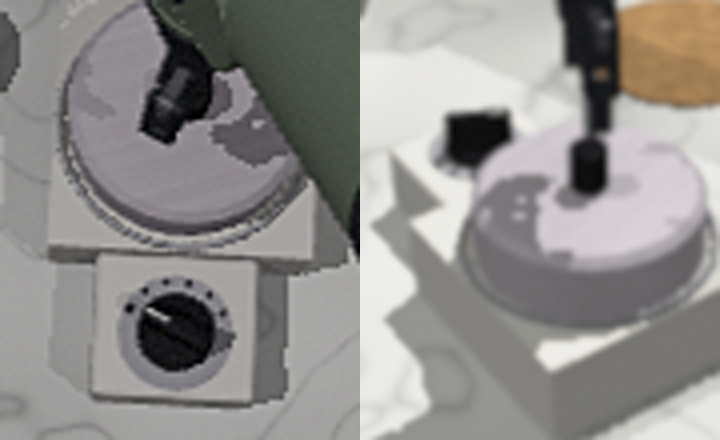

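The dial's mark now points at the leftmost dot, so it is off. The gripper is over the knob, at (588,165) in the right crop.

Request:
{"fn": "drive_tool", "kwargs": {
  "targets": [
    {"dx": -0.01, "dy": -0.01, "dz": 0.16, "yaw": 0, "fingers": 0},
    {"dx": 0, "dy": 0, "dz": 0.16, "yaw": 0, "fingers": 0},
    {"dx": 0, "dy": 0, "dz": 0.16, "yaw": 0, "fingers": 0},
    {"dx": 0, "dy": 0, "dz": 0.14, "yaw": 0, "fingers": 0},
    {"dx": 0, "dy": 0, "dz": 0, "yaw": 0, "fingers": 0},
    {"dx": 0, "dy": 0, "dz": 0, "yaw": 0, "fingers": 0.5},
    {"dx": 0, "dy": 0, "dz": 0, "yaw": 0, "fingers": 1},
    {"dx": 0, "dy": 0, "dz": 0, "yaw": 0, "fingers": 1},
    {"dx": 0, "dy": 0, "dz": 0, "yaw": 0, "fingers": 1},
    {"dx": 0, "dy": 0, "dz": 0, "yaw": 0, "fingers": 1},
    {"dx": 0, "dy": 0, "dz": 0, "yaw": 0, "fingers": 1}
  ],
  "squeeze": 50
}}

```text
clock: 10.85
position: [0.6259, -0.0072, 0.1401]
tool_rot: [3.141, -0.0, 1.082]
force: [-2.3, -0.0, 7.0]
grip_width: 0.0305
finger_force: 48.8
```

Run:
```python
from h import *
go(.628,-.0072,.137,1.077);s=readout.observe();print(s["force"],s["moment"])
```

```text
pos [ 0.6259 -0.0072  0.1401] yaw 1.0822 units dx,dy,dz [0.0097 0.0183 0.0308] yaw units 0.0033 q7 -0.92
[-2.3392 -0.0337  6.9964] [0.0473 0.5236 0.0051]
```

Request:
{"fn": "drive_tool", "kwargs": {
  "targets": [
    {"dx": 0, "dy": 0, "dz": -0.08, "yaw": 0, "fingers": 1},
    {"dx": 0, "dy": 0, "dz": -0.15, "yaw": 0, "fingers": 1},
    {"dx": 0, "dy": 0, "dz": -0.2, "yaw": 0, "fingers": 1},
    {"dx": 0, "dy": 0, "dz": -0.2, "yaw": 0, "fingers": 1},
    {"dx": 0, "dy": 0, "dz": -0.2, "yaw": 0, "fingers": 1},
    {"dx": 0, "dy": 0, "dz": -0.17, "yaw": 0, "fingers": 1},
    {"dx": 0, "dy": 0, "dz": 0, "yaw": 0, "fingers": 1}
  ]
}}

```text
clock: 11.55
position: [0.6267, -0.0071, 0.2424]
tool_rot: [3.138, -0.002, 1.082]
force: [1.2, 0.1, -4.4]
grip_width: 0.0308
finger_force: 50.1
```

Run:
```python
from h import *
go(.3736,.3186,.075,1.077);s=readout.observe();print(s["force"])
```

```text
pos [ 0.6267 -0.0071  0.2424] yaw 1.0822 units dx,dy,dz [ 1.6881 -3.7632  1.6744] yaw units 0.0033 q7 -0.85
[ 1.2133  0.0687 -4.4242]
```

Request:
{"fn": "drive_tool", "kwargs": {
  "targets": [
    {"dx": 0.06, "dy": -0.13, "dz": 0, "yaw": 0, "fingers": 1},
    {"dx": 0.12, "dy": -0.27, "dz": 0, "yaw": 0, "fingers": 1},
    {"dx": 0.12, "dy": -0.27, "dz": 0, "yaw": 0, "fingers": 1},
    {"dx": 0.12, "dy": -0.27, "dz": 0, "yaw": 0, "fingers": 1},
    {"dx": 0.12, "dy": -0.27, "dz": 0, "yaw": 0, "fingers": 1},
    {"dx": 0.12, "dy": -0.27, "dz": 0, "yaw": 0, "fingers": 1},
    {"dx": 0.12, "dy": -0.27, "dz": 0, "yaw": 0, "fingers": 1},
    {"dx": 0.12, "dy": -0.27, "dz": 0, "yaw": 0, "fingers": 1},
    {"dx": 0.12, "dy": -0.27, "dz": 0, "yaw": 0, "fingers": 1},
    {"dx": 0.12, "dy": -0.27, "dz": 0, "yaw": 0, "fingers": 1},
    {"dx": 0.12, "dy": -0.27, "dz": 0, "yaw": 0, "fingers": 1},
    {"dx": 0.12, "dy": -0.27, "dz": 0, "yaw": 0, "fingers": 1},
    {"dx": 0.12, "dy": -0.27, "dz": 0, "yaw": 0, "fingers": 1},
    {"dx": 0.12, "dy": -0.27, "dz": 0, "yaw": 0, "fingers": 1},
    {"dx": 0.06, "dy": -0.13, "dz": 0, "yaw": 0, "fingers": 1},
    {"dx": 0, "dy": 0, "dz": 0, "yaw": 0, "fingers": 1}
  ]
}}

```text
clock: 13.15
position: [0.3693, 0.3195, 0.2389]
tool_rot: [-3.141, 0.0, 1.086]
force: [-0.1, -0.9, -3.8]
grip_width: 0.0307
finger_force: 50.2
```

Request:
{"fn": "drive_tool", "kwargs": {
  "targets": [
    {"dx": 0, "dy": 0, "dz": 0.2, "yaw": 0, "fingers": 1},
    {"dx": 0, "dy": 0, "dz": 0.25, "yaw": 0, "fingers": 1},
    {"dx": 0, "dy": 0, "dz": 0.25, "yaw": 0, "fingers": 1},
    {"dx": 0, "dy": 0, "dz": 0.25, "yaw": 0, "fingers": 1},
    {"dx": 0, "dy": 0, "dz": 0.25, "yaw": 0, "fingers": 1},
    {"dx": 0, "dy": 0, "dz": 0.2, "yaw": 0, "fingers": 1},
    {"dx": 0, "dy": 0, "dz": 0.1, "yaw": 0, "fingers": 1},
    {"dx": 0, "dy": 0, "dz": 0.1, "yaw": 0, "fingers": 1},
    {"dx": 0, "dy": 0, "dz": 0, "yaw": 0, "fingers": 1},
    {"dx": 0, "dy": 0, "dz": 0, "yaw": 0, "fingers": 1}
  ]
}}

```text
clock: 14.15
position: [0.3718, 0.3181, 0.0798]
tool_rot: [3.141, -0.0, 1.082]
force: [0.1, 0.1, -3.4]
grip_width: 0.0306
finger_force: 50.3
```

Run:
```python
from h import *
go(.3736,.3186,.069,1.077);s=readout.observe();print(s["force"])
```

```text
pos [0.3718 0.3181 0.0798] yaw 1.0823 units dx,dy,dz [0.0129 0.0136 0.1078] yaw units 0.0034 q7 -1.83
[ 0.1154  0.0862 -3.3669]
```

Request:
{"fn": "drive_tool", "kwargs": {
  "targets": [
    {"dx": 0.01, "dy": 0.01, "dz": 0.05, "yaw": 0, "fingers": 1},
    {"dx": 0, "dy": 0, "dz": 0.03, "yaw": 0, "fingers": 1},
    {"dx": 0, "dy": 0, "dz": 0.02, "yaw": 0, "fingers": 1},
    {"dx": 0, "dy": 0, "dz": 0.01, "yaw": 0, "fingers": 1},
    {"dx": 0, "dy": 0, "dz": 0, "yaw": 0, "fingers": 1},
    {"dx": 0, "dy": 0, "dz": 0, "yaw": 0, "fingers": 1}
  ]
}}

```text
clock: 14.75
position: [0.3732, 0.3185, 0.0689]
tool_rot: [3.141, -0.001, 1.082]
force: [-2.1, -2.7, 13.3]
grip_width: 0.0308
finger_force: 52.4
```

Down on the mat. Release and retreat upward.

Request:
{"fn": "drive_tool", "kwargs": {
  "targets": [
    {"dx": 0, "dy": 0, "dz": 0, "yaw": 0, "fingers": 0.3},
    {"dx": 0, "dy": 0, "dz": 0, "yaw": 0, "fingers": 0},
    {"dx": 0, "dy": 0, "dz": 0, "yaw": 0, "fingers": 0},
    {"dx": 0, "dy": 0, "dz": 0, "yaw": 0, "fingers": 0},
    {"dx": 0, "dy": 0, "dz": 0, "yaw": 0, "fingers": 0},
    {"dx": 0, "dy": 0, "dz": -0.2, "yaw": 0, "fingers": 0},
    {"dx": 0, "dy": 0, "dz": -0.3, "yaw": 0, "fingers": 0},
    {"dx": 0, "dy": 0, "dz": -0.3, "yaw": 0, "fingers": 0},
    {"dx": 0, "dy": 0, "dz": -0.3, "yaw": 0, "fingers": 0},
    {"dx": 0, "dy": 0, "dz": -0.3, "yaw": 0, "fingers": 0},
    {"dx": 0, "dy": 0, "dz": 0, "yaw": 0, "fingers": 0}
  ]
}}

```text
clock: 15.85
position: [0.374, 0.3195, 0.2115]
tool_rot: [3.139, -0.004, 1.082]
force: [0.5, 0.2, -0.3]
grip_width: 0.0855
finger_force: 0.0
```

Run:
```python
from h import *
t=grab_frame("top");cv2.imwrite("pics/top2.png",t)
for j in jars(t):print(j)
o=np.zeros((525,790,3),np.uint8)
o[:525,:450]=cv2.resize(t[135:240,265:355],None,fx=5,fy=5,interpolation=cv2.INTER_CUBIC);o[:400,455:755]=cv2.resize(t[190:310,170:260],(300,400))
cv2.imwrite("pics/c2.png",o)
go(.5771,-.3852,.25,1)
```

```text
([44, 27, 15, 14, 154], array([431.25, 183.47]), array([ 0.5802, -0.3846]))
([59, 71, 13, 15, 151], array([445.23, 227.72]), array([ 0.4396, -0.4187]))
pos [0.3736 0.3188 0.2097] yaw 1.0818 units dx,dy,dz [-5.2588  5.103  -0.4032] yaw units 0.0521 q7 -1.65
```

View pics/c2.png

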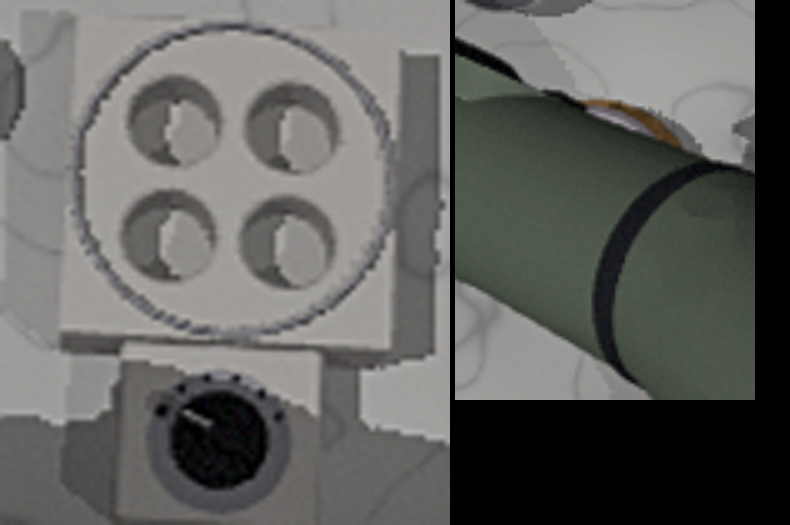

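The deck is bare. The wells are at crop (174,121), (292,126), (168,236) and (287,242), and the dial is at the first dot. The arm hides most of the parked cover.

Run:
```python
from h import *
P=[plane("top",265+u/5,135+v/5,.075) for u,v in((168,236),(287,242),(174,121),(292,126))];print(np.array(P),np.mean(P,0))
d=P[2]+P[3]-P[0]-P[1];e=P[0]+P[2]-P[1]-P[3];print("yaw",np.arctan2(d[1],d[0]),np.arctan2(-e[0],e[1]))
print("lip",plane("top",265+233.5/5,135+178.5/5,.083))
for yaw in(-.05,):
  R=np.array([[np.cos(yaw),-np.sin(yaw)],[np.sin(yaw),np.cos(yaw)]])
  for a in((-38,38),(-38,-38),(38,38),(38,-38)):print(np.array([.6268,-.0068])+R@np.array(a)/1e3)
```

```text
[[ 0.5882  0.0332]
 [ 0.5842 -0.0426]
 [ 0.6642  0.0288]
 [ 0.6609 -0.0472]] [ 0.6244 -0.0069]
yaw -0.05887565437758106 -0.04802147106257877
lip [ 0.6238 -0.0084]
[0.5907 0.0331]
[ 0.5869 -0.0429]
[0.6667 0.0293]
[ 0.6629 -0.0467]
```

Run:
```python
from h import *
s=cv2.imread("pics/scene0.png")
for p in((.577,-.385,.09),(.437,-.417,.09),(.577,-.385,0),(.437,-.417,0)):print(proj("scene",p))
x0,y0=110,255
o=cv2.resize(s[y0:y0+75,x0:x0+75],None,fx=7,fy=7,interpolation=cv2.INTER_NEAREST)
t=cv2.imread("pics/top2.png")
for c,(jx,jy) in zip(((0,0,255),(255,0,0)),((.577,-.385),(.437,-.417))):
  for z in(0,.09):
    q=np.array([proj("scene",(jx+.026*np.cos(a),jy+.026*np.sin(a),z)) for a in np.linspace(0,6.3,40)])
    cv2.polylines(o,[((q-[x0,y0])*7+3).round().astype(int)],False,c,1)
cv2.imwrite("pics/j.png",o)
```

```text
[157.5653 290.9221]
[127.9026 268.8341]
[163.1128 313.28  ]
[134.3171 290.6822]
```

View pics/j.png

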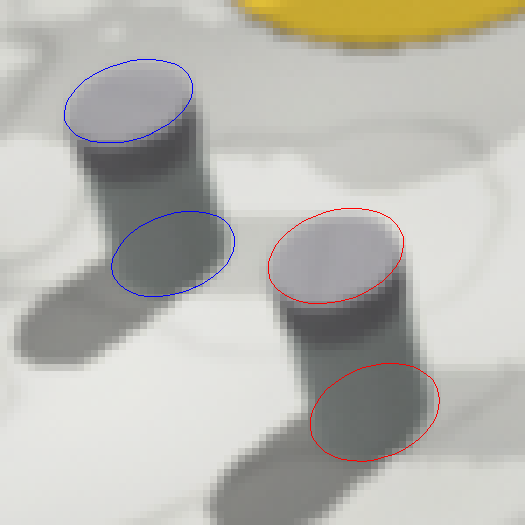

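The predicted circles fit both jars to within about 1.5 mm. Moving over jar A, the far one.

Request:
{"fn": "drive_tool", "kwargs": {
  "targets": [
    {"dx": -0.26, "dy": 0.25, "dz": -0.1, "yaw": 0, "fingers": 0},
    {"dx": -0.26, "dy": 0.25, "dz": 0, "yaw": 0, "fingers": 0},
    {"dx": -0.26, "dy": 0.25, "dz": 0, "yaw": 0, "fingers": 0},
    {"dx": -0.26, "dy": 0.25, "dz": 0, "yaw": 0, "fingers": 0},
    {"dx": -0.26, "dy": 0.25, "dz": 0, "yaw": 0, "fingers": 0},
    {"dx": -0.26, "dy": 0.25, "dz": 0, "yaw": 0, "fingers": 0},
    {"dx": -0.26, "dy": 0.25, "dz": 0, "yaw": 0, "fingers": 0},
    {"dx": -0.26, "dy": 0.25, "dz": 0, "yaw": 0, "fingers": 0},
    {"dx": -0.26, "dy": 0.25, "dz": 0, "yaw": 0, "fingers": 0},
    {"dx": -0.26, "dy": 0.25, "dz": 0, "yaw": 0, "fingers": 0},
    {"dx": -0.26, "dy": 0.25, "dz": 0, "yaw": 0, "fingers": 0},
    {"dx": -0.26, "dy": 0.25, "dz": 0, "yaw": 0, "fingers": 0},
    {"dx": -0.26, "dy": 0.25, "dz": 0, "yaw": 0, "fingers": 0},
    {"dx": -0.26, "dy": 0.25, "dz": 0, "yaw": 0, "fingers": 0},
    {"dx": -0.26, "dy": 0.25, "dz": 0, "yaw": 0, "fingers": 0},
    {"dx": -0.26, "dy": 0.25, "dz": 0, "yaw": 0, "fingers": 0},
    {"dx": -0.26, "dy": 0.25, "dz": 0, "yaw": 0, "fingers": 0},
    {"dx": -0.26, "dy": 0.25, "dz": 0, "yaw": 0, "fingers": 0},
    {"dx": -0.26, "dy": 0.25, "dz": 0, "yaw": 0, "fingers": 0},
    {"dx": -0.26, "dy": 0.25, "dz": 0, "yaw": 0, "fingers": 0}
  ]
}}

```text
clock: 17.9
position: [0.5703, -0.3768, 0.2167]
tool_rot: [-3.14, 0.0, 1.082]
force: [0.9, 0.1, 0.5]
grip_width: 0.0853
finger_force: 0.0
```

Request:
{"fn": "drive_tool", "kwargs": {
  "targets": [
    {"dx": 0, "dy": 0, "dz": 0, "yaw": -0.07, "fingers": 0},
    {"dx": 0, "dy": 0, "dz": 0, "yaw": -0.07, "fingers": 0},
    {"dx": 0, "dy": 0, "dz": 0, "yaw": -0.07, "fingers": 0},
    {"dx": 0, "dy": 0, "dz": 0, "yaw": -0.07, "fingers": 0},
    {"dx": 0, "dy": 0, "dz": 0, "yaw": 0, "fingers": 0}
  ]
}}

```text
clock: 18.4
position: [0.5701, -0.3753, 0.2167]
tool_rot: [-3.14, -0.001, 1.524]
force: [0.3, 0.0, -0.1]
grip_width: 0.0855
finger_force: 0.0
```

Run:
```python
from h import *
go(.577,-.385,.058,1.52)
s=grab_frame("scene");t=grab_frame("top")
a=s[230:350,80:230];o=cv2.resize(a,None,fx=3,fy=3,interpolation=cv2.INTER_CUBIC)
b=cv2.resize(t[150:270,390:500],None,fx=3,fy=3,interpolation=cv2.INTER_CUBIC)
cv2.imwrite("pics/j2.png",np.hstack([o,b]))
```

```text
pos [ 0.5701 -0.3753  0.2167] yaw 1.5242 units dx,dy,dz [-0.0935  0.0738  1.5873] yaw units 0.0027 q7 0.15
```

View pics/j2.png

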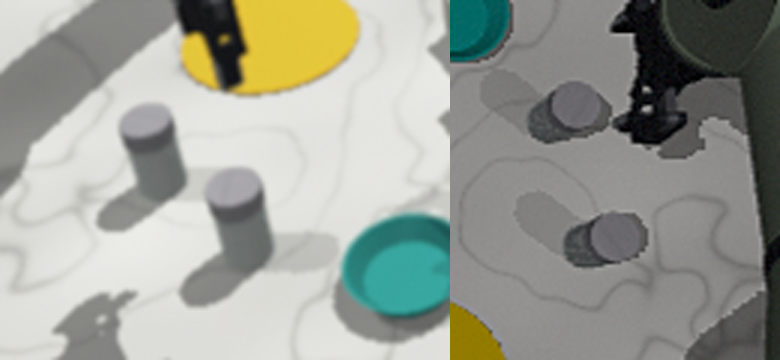

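The jars have not moved. Descending to grip jar A.

Request:
{"fn": "drive_tool", "kwargs": {
  "targets": [
    {"dx": -0.09, "dy": 0.07, "dz": 0, "yaw": 0, "fingers": 0},
    {"dx": 0, "dy": 0, "dz": 0.25, "yaw": 0, "fingers": 0},
    {"dx": 0, "dy": 0, "dz": 0.25, "yaw": 0, "fingers": 0},
    {"dx": 0, "dy": 0, "dz": 0.25, "yaw": 0, "fingers": 0},
    {"dx": 0, "dy": 0, "dz": 0.25, "yaw": 0, "fingers": 0},
    {"dx": 0, "dy": 0, "dz": 0.25, "yaw": 0, "fingers": 0},
    {"dx": 0, "dy": 0, "dz": 0.25, "yaw": 0, "fingers": 0},
    {"dx": 0, "dy": 0, "dz": 0.08, "yaw": 0, "fingers": 0},
    {"dx": 0, "dy": 0, "dz": 0, "yaw": 0, "fingers": 0}
  ]
}}

```text
clock: 19.4
position: [0.5766, -0.3843, 0.0593]
tool_rot: [-3.14, -0.001, 1.521]
force: [0.2, 0.7, 0.2]
grip_width: 0.0856
finger_force: 0.0
```

Request:
{"fn": "drive_tool", "kwargs": {
  "targets": [
    {"dx": 0, "dy": 0, "dz": 0, "yaw": 0, "fingers": 0.3},
    {"dx": 0, "dy": 0, "dz": 0, "yaw": 0, "fingers": 0.5},
    {"dx": 0, "dy": 0, "dz": 0, "yaw": 0, "fingers": 0.7},
    {"dx": 0, "dy": 0, "dz": 0, "yaw": 0, "fingers": 1},
    {"dx": 0, "dy": 0, "dz": 0, "yaw": 0, "fingers": 1},
    {"dx": 0, "dy": 0, "dz": 0, "yaw": 0, "fingers": 1},
    {"dx": 0, "dy": 0, "dz": 0, "yaw": 0, "fingers": 1},
    {"dx": 0, "dy": 0, "dz": 0, "yaw": 0, "fingers": 1}
  ],
  "squeeze": 40
}}

```text
clock: 20.2
position: [0.5776, -0.3852, 0.0618]
tool_rot: [3.14, 0.001, 1.522]
force: [-1.0, 1.3, 7.4]
grip_width: 0.0507
finger_force: 40.6
```

Request:
{"fn": "drive_tool", "kwargs": {
  "targets": [
    {"dx": 0, "dy": 0, "dz": -0.1, "yaw": 0, "fingers": 1},
    {"dx": 0, "dy": 0, "dz": -0.2, "yaw": 0, "fingers": 1},
    {"dx": 0, "dy": 0, "dz": -0.25, "yaw": 0, "fingers": 1},
    {"dx": 0, "dy": 0, "dz": -0.25, "yaw": 0, "fingers": 1},
    {"dx": 0, "dy": 0, "dz": -0.25, "yaw": 0, "fingers": 1},
    {"dx": 0, "dy": 0, "dz": -0.25, "yaw": 0, "fingers": 1},
    {"dx": 0, "dy": 0, "dz": -0.2, "yaw": 0, "fingers": 1},
    {"dx": 0, "dy": 0, "dz": 0, "yaw": 0, "fingers": 1}
  ]
}}

```text
clock: 21.0
position: [0.5781, -0.3852, 0.2141]
tool_rot: [3.137, 0.002, 1.522]
force: [-0.6, -0.0, -2.7]
grip_width: 0.0511
finger_force: 42.7
```

Run:
```python
from h import *
go(.6625,-.0465,.083,1.52);s=readout.observe();print(s["force"])
```

```text
pos [ 0.5781 -0.3852  0.2141] yaw 1.5218 units dx,dy,dz [3.4243 0.6774 1.3106] yaw units 0.0011 q7 0.16
[-0.623  -0.0052 -2.6613]
```

Request:
{"fn": "drive_tool", "kwargs": {
  "targets": [
    {"dx": 0.1, "dy": 0.02, "dz": 0, "yaw": 0, "fingers": 1},
    {"dx": 0.25, "dy": 0.05, "dz": 0, "yaw": 0, "fingers": 1},
    {"dx": 0.25, "dy": 0.05, "dz": 0, "yaw": 0, "fingers": 1},
    {"dx": 0.25, "dy": 0.05, "dz": 0, "yaw": 0, "fingers": 1},
    {"dx": 0.25, "dy": 0.05, "dz": 0, "yaw": 0, "fingers": 1},
    {"dx": 0.25, "dy": 0.05, "dz": 0, "yaw": 0, "fingers": 1},
    {"dx": 0.25, "dy": 0.05, "dz": 0, "yaw": 0, "fingers": 1},
    {"dx": 0.25, "dy": 0.05, "dz": 0, "yaw": 0, "fingers": 1},
    {"dx": 0.25, "dy": 0.05, "dz": 0, "yaw": 0, "fingers": 1},
    {"dx": 0.25, "dy": 0.05, "dz": 0, "yaw": 0, "fingers": 1},
    {"dx": 0.25, "dy": 0.05, "dz": 0, "yaw": 0, "fingers": 1},
    {"dx": 0.25, "dy": 0.05, "dz": 0, "yaw": 0, "fingers": 1},
    {"dx": 0.25, "dy": 0.05, "dz": 0, "yaw": 0, "fingers": 1},
    {"dx": 0.25, "dy": 0.05, "dz": 0, "yaw": 0, "fingers": 1},
    {"dx": 0.07, "dy": 0.01, "dz": 0, "yaw": 0, "fingers": 1},
    {"dx": 0, "dy": 0, "dz": 0.2, "yaw": 0, "fingers": 1},
    {"dx": 0, "dy": 0, "dz": 0.2, "yaw": 0, "fingers": 1},
    {"dx": 0, "dy": 0, "dz": 0, "yaw": 0, "fingers": 1},
    {"dx": 0, "dy": 0, "dz": 0, "yaw": 0, "fingers": 1}
  ]
}}

```text
clock: 22.9
position: [0.6612, -0.0464, 0.1701]
tool_rot: [-3.14, -0.0, 1.522]
force: [0.1, 0.4, -2.1]
grip_width: 0.0511
finger_force: 42.6
```

Run:
```python
from h import *
go(.6625,-.0465,.087,1.52);s=readout.observe();print(s["force"])
s=grab_frame("scene");t=grab_frame("top")
b=cv2.resize(t[120:220,260:360],None,fx=4,fy=4,interpolation=cv2.INTER_CUBIC)
o=cv2.resize(s[200:300,220:320],None,fx=4,fy=4,interpolation=cv2.INTER_CUBIC)
cv2.imwrite("pics/w1.png",np.hstack([o,b]))
```

```text
pos [ 0.6612 -0.0464  0.1701] yaw 1.5222 units dx,dy,dz [-0.0009  0.013   0.8311] yaw units 0.0014 q7 -0.41
[ 0.069   0.4283 -2.0566]
```

View pics/w1.png

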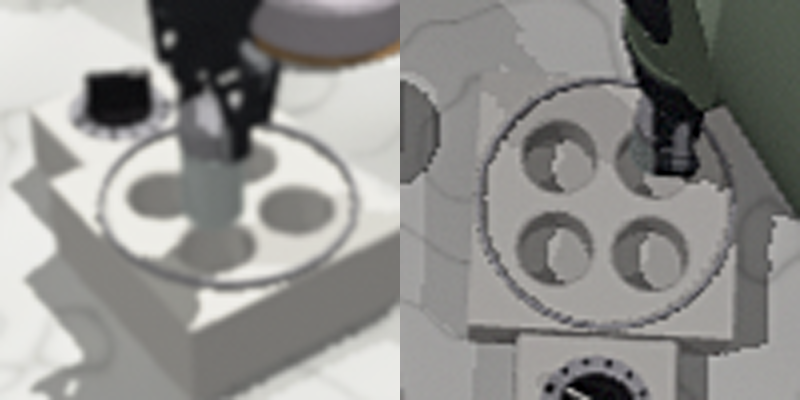

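The jar hangs upright above well 3, with its base at about (213,215) in the left crop. Lowering it in stages.

Request:
{"fn": "drive_tool", "kwargs": {
  "targets": [
    {"dx": 0, "dy": 0.01, "dz": 0.1, "yaw": 0, "fingers": 1},
    {"dx": 0, "dy": 0, "dz": 0.1, "yaw": 0, "fingers": 1},
    {"dx": 0, "dy": 0, "dz": 0.1, "yaw": 0, "fingers": 1},
    {"dx": 0, "dy": 0, "dz": 0.08, "yaw": 0, "fingers": 1},
    {"dx": 0, "dy": 0, "dz": 0.08, "yaw": 0, "fingers": 1},
    {"dx": 0, "dy": 0, "dz": 0, "yaw": 0, "fingers": 1}
  ]
}}

```text
clock: 23.6
position: [0.662, -0.0465, 0.1229]
tool_rot: [-3.14, -0.0, 1.522]
force: [0.2, 0.2, -2.3]
grip_width: 0.0512
finger_force: 42.6
```

In the well without contact.

Request:
{"fn": "drive_tool", "kwargs": {
  "targets": [
    {"dx": 0, "dy": 0, "dz": 0.1, "yaw": 0, "fingers": 1},
    {"dx": 0, "dy": 0, "dz": 0.1, "yaw": 0, "fingers": 1},
    {"dx": 0, "dy": 0, "dz": 0.07, "yaw": 0, "fingers": 1},
    {"dx": 0, "dy": 0, "dz": 0.04, "yaw": 0, "fingers": 1},
    {"dx": 0, "dy": 0, "dz": 0.03, "yaw": 0, "fingers": 1},
    {"dx": 0, "dy": 0, "dz": 0, "yaw": 0, "fingers": 1},
    {"dx": 0, "dy": 0, "dz": 0, "yaw": 0, "fingers": 1}
  ]
}}

```text
clock: 24.3
position: [0.6627, -0.0465, 0.0905]
tool_rot: [3.141, -0.0, 1.522]
force: [0.9, -0.6, -2.3]
grip_width: 0.0508
finger_force: 42.6
```

Request:
{"fn": "drive_tool", "kwargs": {
  "targets": [
    {"dx": 0, "dy": 0, "dz": 0.02, "yaw": 0, "fingers": 1},
    {"dx": 0, "dy": 0, "dz": 0.02, "yaw": 0, "fingers": 1},
    {"dx": 0, "dy": 0, "dz": 0, "yaw": 0, "fingers": 1},
    {"dx": 0, "dy": 0, "dz": 0, "yaw": 0, "fingers": 1}
  ]
}}

```text
clock: 24.7
position: [0.6628, -0.0466, 0.0868]
tool_rot: [3.141, 0.0, 1.522]
force: [-0.9, -0.0, 6.1]
grip_width: 0.0511
finger_force: 43.3
```

Request:
{"fn": "drive_tool", "kwargs": {
  "targets": [
    {"dx": 0, "dy": 0, "dz": 0, "yaw": 0, "fingers": 0.2},
    {"dx": 0, "dy": 0, "dz": 0, "yaw": 0, "fingers": 0.2},
    {"dx": 0, "dy": 0, "dz": 0, "yaw": 0, "fingers": 0.2},
    {"dx": 0, "dy": 0, "dz": 0, "yaw": 0, "fingers": 0.2},
    {"dx": 0, "dy": 0, "dz": -0.1, "yaw": 0, "fingers": 0.2},
    {"dx": 0, "dy": 0, "dz": -0.2, "yaw": 0, "fingers": 0.2},
    {"dx": 0, "dy": 0, "dz": -0.25, "yaw": 0, "fingers": 0.1},
    {"dx": 0, "dy": 0, "dz": -0.25, "yaw": 0, "fingers": 0},
    {"dx": 0, "dy": 0, "dz": -0.25, "yaw": 0, "fingers": 0},
    {"dx": 0, "dy": 0, "dz": -0.25, "yaw": 0, "fingers": 0},
    {"dx": 0, "dy": 0, "dz": 0, "yaw": 0, "fingers": 0}
  ]
}}

```text
clock: 25.8
position: [0.664, -0.0463, 0.2206]
tool_rot: [3.136, -0.0, 1.522]
force: [0.7, 0.1, 0.3]
grip_width: 0.0853
finger_force: 0.0
```

Run:
```python
from h import *
t=grab_frame("top");s=grab_frame("scene")
for j in jars(t):print(j)
for p in((.437,-.417,.09),):print(proj("scene",p),proj("top",p))
o=np.zeros((500,800,3),np.uint8)
o[:400,:400]=cv2.resize(t[120:220,260:360],None,fx=4,fy=4,interpolation=cv2.INTER_CUBIC)
o[:500,405:785]=cv2.resize(s[190:315,105:200],None,fx=4,fy=4,interpolation=cv2.INTER_CUBIC)
cv2.imwrite("pics/w2.png",o)
go(.437,-.417,.22,1.52)
```

```text
[127.9026 268.8341] [444.7531 228.5688]
pos [ 0.6627 -0.0466  0.2172] yaw 1.5221 units dx,dy,dz [-3.8099 -2.0742 -0.0283] yaw units 0.0013 q7 -0.38
```

View pics/w2.png

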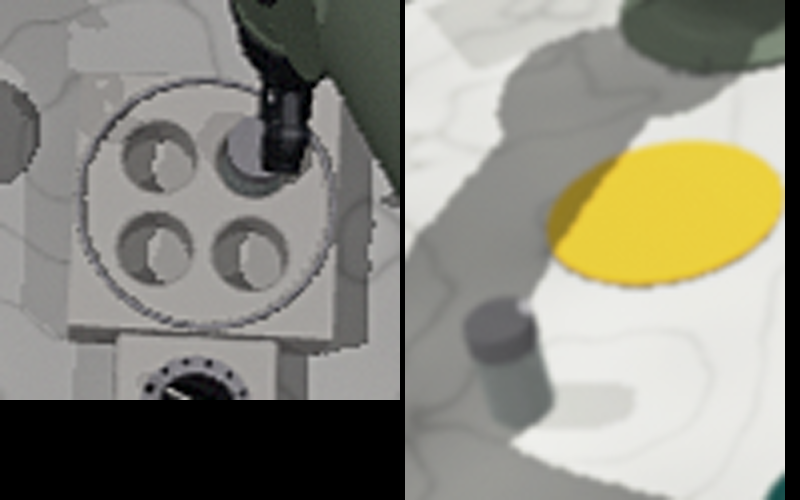

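Jar A is in well 3. Jar B stands in shadow where it was, with its lid at about (128,269) against a prediction of (127.9,268.8).

Request:
{"fn": "drive_tool", "kwargs": {
  "targets": [
    {"dx": -0.24, "dy": -0.13, "dz": 0, "yaw": 0, "fingers": 0},
    {"dx": -0.24, "dy": -0.13, "dz": 0, "yaw": 0, "fingers": 0},
    {"dx": -0.24, "dy": -0.13, "dz": 0, "yaw": 0, "fingers": 0},
    {"dx": -0.24, "dy": -0.13, "dz": 0, "yaw": 0, "fingers": 0},
    {"dx": -0.24, "dy": -0.13, "dz": 0, "yaw": 0, "fingers": 0},
    {"dx": -0.24, "dy": -0.13, "dz": 0, "yaw": 0, "fingers": 0},
    {"dx": -0.24, "dy": -0.13, "dz": 0, "yaw": 0, "fingers": 0},
    {"dx": -0.24, "dy": -0.13, "dz": 0, "yaw": 0, "fingers": 0},
    {"dx": -0.24, "dy": -0.13, "dz": 0, "yaw": 0, "fingers": 0},
    {"dx": -0.24, "dy": -0.13, "dz": 0, "yaw": 0, "fingers": 0},
    {"dx": -0.24, "dy": -0.13, "dz": 0, "yaw": 0, "fingers": 0},
    {"dx": -0.24, "dy": -0.13, "dz": 0, "yaw": 0, "fingers": 0},
    {"dx": -0.24, "dy": -0.13, "dz": 0, "yaw": 0, "fingers": 0},
    {"dx": -0.24, "dy": -0.13, "dz": 0, "yaw": 0, "fingers": 0},
    {"dx": -0.24, "dy": -0.13, "dz": 0, "yaw": 0, "fingers": 0},
    {"dx": -0.21, "dy": -0.12, "dz": 0, "yaw": 0, "fingers": 0},
    {"dx": 0, "dy": 0, "dz": 0, "yaw": 0, "fingers": 0}
  ]
}}

```text
clock: 27.6
position: [0.4345, -0.4199, 0.2153]
tool_rot: [-3.139, 0.0, 1.518]
force: [0.3, -0.4, -0.2]
grip_width: 0.0851
finger_force: 0.0
```

Run:
```python
from h import *
go(.437,-.417,.058,1.52)
s=grab_frame("scene");t=grab_frame("top");print(jars(t))
x0,y0=95,240
o=cv2.resize(s[y0:y0+75,x0:x0+75],None,fx=6,fy=6,interpolation=cv2.INTER_NEAREST)
q=np.array([proj("scene",(.437+.026*np.cos(a),-.417+.026*np.sin(a),.09)) for a in np.linspace(0,6.3,40)])
cv2.polylines(o,[((q-[x0,y0])*6+3).round().astype(int)],False,(0,0,255),1)
b=cv2.resize(t[200:275,415:470],None,fx=6,fy=6,interpolation=cv2.INTER_NEAREST)
cv2.imwrite("pics/j3.png",np.hstack([o,b]))
```

```text
pos [ 0.4345 -0.4199  0.2153] yaw 1.5177 units dx,dy,dz [0.03   0.023  1.5725] yaw units -0.0015 q7 0.31
[([57, 71, 16, 16, 190], array([445.01, 228.47]), array([ 0.4373, -0.4178]))]
```

View pics/j3.png

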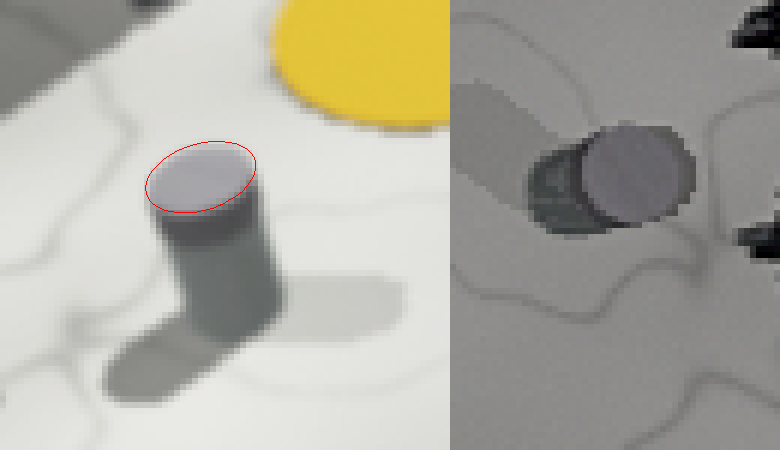

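Jar B is unmoved and the predicted circle sits on its lid at crop (201,177). Gripping it.

Request:
{"fn": "drive_tool", "kwargs": {
  "targets": [
    {"dx": 0.02, "dy": 0.02, "dz": 0, "yaw": 0, "fingers": 0},
    {"dx": 0, "dy": 0, "dz": 0.25, "yaw": 0, "fingers": 0},
    {"dx": 0, "dy": 0, "dz": 0.25, "yaw": 0, "fingers": 0},
    {"dx": 0, "dy": 0, "dz": 0.25, "yaw": 0, "fingers": 0},
    {"dx": 0, "dy": 0, "dz": 0.25, "yaw": 0, "fingers": 0},
    {"dx": 0, "dy": 0, "dz": 0.25, "yaw": 0, "fingers": 0},
    {"dx": 0, "dy": 0, "dz": 0.25, "yaw": 0, "fingers": 0},
    {"dx": 0, "dy": 0, "dz": 0.07, "yaw": 0, "fingers": 0},
    {"dx": 0, "dy": 0, "dz": 0, "yaw": 0, "fingers": 0}
  ]
}}

```text
clock: 28.6
position: [0.4397, -0.414, 0.0588]
tool_rot: [-3.141, -0.001, 1.523]
force: [-0.1, -0.7, 0.6]
grip_width: 0.0856
finger_force: 0.0
```

Request:
{"fn": "drive_tool", "kwargs": {
  "targets": [
    {"dx": 0, "dy": 0, "dz": 0, "yaw": 0, "fingers": 0.3},
    {"dx": 0, "dy": 0, "dz": 0, "yaw": 0, "fingers": 0.5},
    {"dx": 0, "dy": 0, "dz": 0, "yaw": 0, "fingers": 0.7},
    {"dx": 0, "dy": 0, "dz": 0, "yaw": 0, "fingers": 1},
    {"dx": 0, "dy": 0, "dz": 0, "yaw": 0, "fingers": 1},
    {"dx": 0, "dy": 0, "dz": 0, "yaw": 0, "fingers": 1},
    {"dx": 0, "dy": 0, "dz": 0, "yaw": 0, "fingers": 1},
    {"dx": 0, "dy": 0, "dz": 0, "yaw": 0, "fingers": 1}
  ],
  "squeeze": 40
}}

```text
clock: 29.4
position: [0.4398, -0.4156, 0.0606]
tool_rot: [3.14, 0.001, 1.522]
force: [-2.0, 1.7, 8.9]
grip_width: 0.0508
finger_force: 40.0
```

Request:
{"fn": "drive_tool", "kwargs": {
  "targets": [
    {"dx": 0, "dy": 0, "dz": -0.1, "yaw": 0, "fingers": 1},
    {"dx": 0, "dy": 0, "dz": -0.2, "yaw": 0, "fingers": 1},
    {"dx": 0, "dy": 0, "dz": -0.25, "yaw": 0, "fingers": 1},
    {"dx": 0, "dy": 0, "dz": -0.25, "yaw": 0, "fingers": 1},
    {"dx": 0, "dy": 0, "dz": -0.25, "yaw": 0, "fingers": 1},
    {"dx": 0, "dy": 0, "dz": -0.25, "yaw": 0, "fingers": 1},
    {"dx": 0, "dy": 0, "dz": -0.2, "yaw": 0, "fingers": 1},
    {"dx": 0, "dy": 0, "dz": 0, "yaw": 0, "fingers": 1}
  ]
}}

```text
clock: 30.2
position: [0.4403, -0.4157, 0.2127]
tool_rot: [3.138, 0.003, 1.522]
force: [0.2, 0.1, -2.8]
grip_width: 0.0506
finger_force: 42.6
```

Run:
```python
from h import *
go(.5905,.0333,.087,1.52);s=readout.observe();print(s["force"])
```

```text
pos [ 0.4403 -0.4157  0.2127] yaw 1.5219 units dx,dy,dz [4.5582 1.2809 1.2566] yaw units 0.0012 q7 0.3
[ 0.1961  0.0939 -2.776 ]
```

Request:
{"fn": "drive_tool", "kwargs": {
  "targets": [
    {"dx": 0.12, "dy": 0.03, "dz": 0, "yaw": 0, "fingers": 1},
    {"dx": 0.25, "dy": 0.07, "dz": 0, "yaw": 0, "fingers": 1},
    {"dx": 0.25, "dy": 0.07, "dz": 0, "yaw": 0, "fingers": 1},
    {"dx": 0.25, "dy": 0.07, "dz": 0, "yaw": 0, "fingers": 1},
    {"dx": 0.25, "dy": 0.07, "dz": 0, "yaw": 0, "fingers": 1},
    {"dx": 0.25, "dy": 0.07, "dz": 0, "yaw": 0, "fingers": 1},
    {"dx": 0.25, "dy": 0.07, "dz": 0, "yaw": 0, "fingers": 1},
    {"dx": 0.25, "dy": 0.07, "dz": 0, "yaw": 0, "fingers": 1},
    {"dx": 0.25, "dy": 0.07, "dz": 0, "yaw": 0, "fingers": 1},
    {"dx": 0.25, "dy": 0.07, "dz": 0, "yaw": 0, "fingers": 1},
    {"dx": 0.25, "dy": 0.07, "dz": 0, "yaw": 0, "fingers": 1},
    {"dx": 0.25, "dy": 0.07, "dz": 0, "yaw": 0, "fingers": 1},
    {"dx": 0.25, "dy": 0.07, "dz": 0, "yaw": 0, "fingers": 1},
    {"dx": 0.25, "dy": 0.07, "dz": 0, "yaw": 0, "fingers": 1},
    {"dx": 0.25, "dy": 0.07, "dz": 0, "yaw": 0, "fingers": 1},
    {"dx": 0.25, "dy": 0.07, "dz": 0, "yaw": 0, "fingers": 1},
    {"dx": 0.25, "dy": 0.07, "dz": 0, "yaw": 0, "fingers": 1},
    {"dx": 0.25, "dy": 0.07, "dz": 0, "yaw": 0, "fingers": 1},
    {"dx": 0.2, "dy": 0.06, "dz": 0, "yaw": 0, "fingers": 1},
    {"dx": 0, "dy": 0, "dz": 0, "yaw": 0, "fingers": 1}
  ]
}}

```text
clock: 32.2
position: [0.5889, 0.0393, 0.2084]
tool_rot: [-3.14, -0.002, 1.527]
force: [-0.4, -0.3, -1.9]
grip_width: 0.0511
finger_force: 42.5
```

Request:
{"fn": "drive_tool", "kwargs": {
  "targets": [
    {"dx": 0, "dy": 0, "dz": 0.2, "yaw": 0, "fingers": 1},
    {"dx": 0, "dy": 0, "dz": 0.2, "yaw": 0, "fingers": 1},
    {"dx": 0, "dy": 0, "dz": 0, "yaw": 0, "fingers": 1},
    {"dx": 0, "dy": 0, "dz": 0, "yaw": 0, "fingers": 1}
  ]
}}

```text
clock: 32.6
position: [0.589, 0.0352, 0.1692]
tool_rot: [-3.14, -0.0, 1.522]
force: [-0.7, -0.1, -2.3]
grip_width: 0.051
finger_force: 42.6
```

Run:
```python
from h import *
go(.5905,.0345,.087,1.52);s=readout.observe();print(s["force"])
```

```text
pos [0.589  0.0352 0.1692] yaw 1.5222 units dx,dy,dz [-0.0063  0.0156  0.8222] yaw units 0.0014 q7 -0.58
[-0.7442 -0.132  -2.2774]
```

Request:
{"fn": "drive_tool", "kwargs": {
  "targets": [
    {"dx": -0.01, "dy": 0.01, "dz": 0.1, "yaw": 0, "fingers": 1},
    {"dx": 0, "dy": 0, "dz": 0.1, "yaw": 0, "fingers": 1},
    {"dx": 0, "dy": 0, "dz": 0.1, "yaw": 0, "fingers": 1},
    {"dx": 0, "dy": 0, "dz": 0.08, "yaw": 0, "fingers": 1},
    {"dx": 0, "dy": 0, "dz": 0.08, "yaw": 0, "fingers": 1},
    {"dx": 0, "dy": 0, "dz": 0, "yaw": 0, "fingers": 1}
  ]
}}

```text
clock: 33.2
position: [0.5899, 0.034, 0.1221]
tool_rot: [-3.14, 0.0, 1.522]
force: [-0.1, -0.6, -2.8]
grip_width: 0.0512
finger_force: 42.6
```

Request:
{"fn": "drive_tool", "kwargs": {
  "targets": [
    {"dx": 0, "dy": 0, "dz": 0.1, "yaw": 0, "fingers": 1},
    {"dx": 0, "dy": 0, "dz": 0.1, "yaw": 0, "fingers": 1},
    {"dx": 0, "dy": 0, "dz": 0.07, "yaw": 0, "fingers": 1},
    {"dx": 0, "dy": 0, "dz": 0.04, "yaw": 0, "fingers": 1},
    {"dx": 0, "dy": 0, "dz": 0.02, "yaw": 0, "fingers": 1},
    {"dx": 0, "dy": 0, "dz": 0.02, "yaw": 0, "fingers": 1},
    {"dx": 0, "dy": 0, "dz": 0, "yaw": 0, "fingers": 1},
    {"dx": 0, "dy": 0, "dz": 0, "yaw": 0, "fingers": 1}
  ]
}}

```text
clock: 34.0
position: [0.5906, 0.0341, 0.0885]
tool_rot: [3.141, -0.0, 1.522]
force: [0.2, 0.3, -3.1]
grip_width: 0.0509
finger_force: 42.6
```

Request:
{"fn": "drive_tool", "kwargs": {
  "targets": [
    {"dx": 0, "dy": 0, "dz": 0.02, "yaw": 0, "fingers": 1},
    {"dx": 0, "dy": 0, "dz": 0.02, "yaw": 0, "fingers": 1},
    {"dx": 0, "dy": 0, "dz": 0, "yaw": 0, "fingers": 1},
    {"dx": 0, "dy": 0, "dz": 0, "yaw": 0, "fingers": 1}
  ]
}}

```text
clock: 34.4
position: [0.5907, 0.0343, 0.0856]
tool_rot: [3.141, 0.0, 1.522]
force: [-7.5, -1.0, 21.0]
grip_width: 0.0512
finger_force: 44.8
```

Request:
{"fn": "drive_tool", "kwargs": {
  "targets": [
    {"dx": 0, "dy": 0, "dz": 0, "yaw": 0, "fingers": 0.2},
    {"dx": 0, "dy": 0, "dz": 0, "yaw": 0, "fingers": 0.2},
    {"dx": 0, "dy": 0, "dz": 0, "yaw": 0, "fingers": 0.2},
    {"dx": 0, "dy": 0, "dz": 0, "yaw": 0, "fingers": 0.2},
    {"dx": 0, "dy": 0, "dz": -0.1, "yaw": 0, "fingers": 0.2},
    {"dx": 0, "dy": 0, "dz": -0.2, "yaw": 0, "fingers": 0.2},
    {"dx": 0, "dy": 0, "dz": -0.25, "yaw": 0, "fingers": 0.1},
    {"dx": 0, "dy": 0, "dz": -0.25, "yaw": 0, "fingers": 0},
    {"dx": 0, "dy": 0, "dz": -0.25, "yaw": 0, "fingers": 0},
    {"dx": 0, "dy": 0, "dz": -0.25, "yaw": 0, "fingers": 0},
    {"dx": 0, "dy": 0, "dz": 0, "yaw": 0, "fingers": 0}
  ]
}}

```text
clock: 35.5
position: [0.5917, 0.0345, 0.2181]
tool_rot: [3.137, -0.001, 1.522]
force: [-0.4, 0.5, -0.5]
grip_width: 0.0852
finger_force: 0.0
```

Run:
```python
from h import *
t=grab_frame("top");s=grab_frame("scene")
dk=t.max(2)<60
o=cv2.resize(s[150:300,170:370],None,fx=4,fy=4,interpolation=cv2.INTER_CUBIC)
cv2.imwrite("pics/w3.png",o)
print(proj("top",(.373,.3185,.082)),proj("scene",(.373,.3185,.082)))
for b in blobs(dk[220:280,180:240],40):print(b[0],b[1]+[180,220],plane("top",*(b[1]+[180,220]),.082))
go(.373,.3185,.22,1.08)
```

```text
[206.1846 249.9735] [301.9686 184.6594]
[20, 25, 12, 10, 96] [205.8  249.57] [0.3742 0.3197]
pos [0.5905 0.034  0.2151] yaw 1.522 units dx,dy,dz [ 2.7357 -2.3113 -0.0493] yaw units 0.2814 q7 -0.54
```

View pics/w3.png

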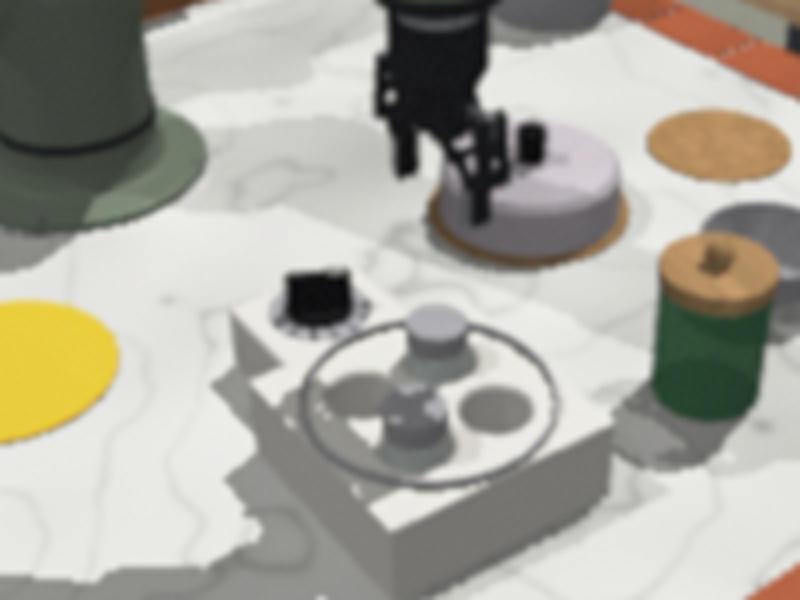

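Both jars stand level in their wells at (437,330) and (415,415), and the cover sits on the mat with its knob at (530,143). Going for the cover.

Request:
{"fn": "drive_tool", "kwargs": {
  "targets": [
    {"dx": 0.23, "dy": -0.19, "dz": 0, "yaw": 0, "fingers": 0},
    {"dx": 0.23, "dy": -0.19, "dz": 0, "yaw": 0, "fingers": 0},
    {"dx": 0.23, "dy": -0.19, "dz": 0, "yaw": 0, "fingers": 0},
    {"dx": 0.23, "dy": -0.19, "dz": 0, "yaw": 0, "fingers": 0},
    {"dx": 0.23, "dy": -0.19, "dz": 0, "yaw": 0, "fingers": 0},
    {"dx": 0.23, "dy": -0.19, "dz": 0, "yaw": 0, "fingers": 0},
    {"dx": 0.23, "dy": -0.19, "dz": 0, "yaw": 0, "fingers": 0},
    {"dx": 0.23, "dy": -0.19, "dz": 0, "yaw": 0, "fingers": 0},
    {"dx": 0.23, "dy": -0.19, "dz": 0, "yaw": 0, "fingers": 0},
    {"dx": 0.23, "dy": -0.19, "dz": 0, "yaw": 0, "fingers": 0},
    {"dx": 0.23, "dy": -0.19, "dz": 0, "yaw": 0, "fingers": 0},
    {"dx": 0.21, "dy": -0.22, "dz": 0, "yaw": 0, "fingers": 0},
    {"dx": 0, "dy": 0, "dz": 0, "yaw": 0.07, "fingers": 0},
    {"dx": 0, "dy": 0, "dz": 0, "yaw": 0.07, "fingers": 0},
    {"dx": 0, "dy": 0, "dz": 0, "yaw": 0.07, "fingers": 0},
    {"dx": 0, "dy": 0, "dz": 0, "yaw": 0.07, "fingers": 0},
    {"dx": 0, "dy": 0, "dz": 0, "yaw": 0, "fingers": 0}
  ]
}}

```text
clock: 37.3
position: [0.3727, 0.3188, 0.2139]
tool_rot: [-3.141, 0.001, 1.08]
force: [-0.7, -0.2, -0.1]
grip_width: 0.0852
finger_force: 0.0
```

Run:
```python
from h import *
go(.3735,.319,.067,1.082)
```

```text
pos [0.3727 0.3188 0.2139] yaw 1.0805 units dx,dy,dz [0.0057 0.0059 1.4685] yaw units -0.001 q7 -1.62
```

Request:
{"fn": "drive_tool", "kwargs": {
  "targets": [
    {"dx": 0, "dy": 0, "dz": 0.25, "yaw": 0, "fingers": 0},
    {"dx": 0, "dy": 0, "dz": 0.25, "yaw": 0, "fingers": 0},
    {"dx": 0, "dy": 0, "dz": 0.25, "yaw": 0, "fingers": 0},
    {"dx": 0, "dy": 0, "dz": 0.25, "yaw": 0, "fingers": 0},
    {"dx": 0, "dy": 0, "dz": 0.25, "yaw": 0, "fingers": 0},
    {"dx": 0, "dy": 0, "dz": 0.21, "yaw": 0, "fingers": 0},
    {"dx": 0, "dy": 0, "dz": 0, "yaw": 0, "fingers": 0},
    {"dx": 0, "dy": 0, "dz": 0, "yaw": 0, "fingers": 0.5},
    {"dx": 0, "dy": 0, "dz": 0, "yaw": 0, "fingers": 1},
    {"dx": 0, "dy": 0, "dz": 0, "yaw": 0, "fingers": 1},
    {"dx": 0, "dy": 0, "dz": 0, "yaw": 0, "fingers": 1},
    {"dx": 0, "dy": 0, "dz": 0, "yaw": 0, "fingers": 1},
    {"dx": 0, "dy": 0, "dz": 0, "yaw": 0, "fingers": 1}
  ],
  "squeeze": 50
}}

```text
clock: 38.6
position: [0.3734, 0.3192, 0.0691]
tool_rot: [3.141, -0.001, 1.082]
force: [-1.2, -0.7, 8.9]
grip_width: 0.0307
finger_force: 48.7
```

Request:
{"fn": "drive_tool", "kwargs": {
  "targets": [
    {"dx": 0, "dy": 0, "dz": -0.08, "yaw": 0, "fingers": 1},
    {"dx": 0, "dy": 0, "dz": -0.2, "yaw": 0, "fingers": 1},
    {"dx": 0, "dy": 0, "dz": -0.25, "yaw": 0, "fingers": 1},
    {"dx": 0, "dy": 0, "dz": -0.25, "yaw": 0, "fingers": 1},
    {"dx": 0, "dy": 0, "dz": -0.25, "yaw": 0, "fingers": 1},
    {"dx": 0, "dy": 0, "dz": -0.25, "yaw": 0, "fingers": 1},
    {"dx": 0, "dy": 0, "dz": -0.25, "yaw": 0, "fingers": 1},
    {"dx": 0, "dy": 0, "dz": -0.2, "yaw": 0, "fingers": 1},
    {"dx": 0, "dy": 0, "dz": 0, "yaw": 0, "fingers": 1}
  ]
}}

```text
clock: 39.5
position: [0.3735, 0.3196, 0.2439]
tool_rot: [3.14, -0.003, 1.082]
force: [0.1, 0.6, -4.2]
grip_width: 0.0304
finger_force: 50.4
```

Run:
```python
from h import *
go(.6264,-.0068,.14,1.082)
```

```text
pos [0.3735 0.3196 0.2439] yaw 1.0823 units dx,dy,dz [-1.6952  3.7648  1.0386] yaw units 0.0002 q7 -1.59
```

Request:
{"fn": "drive_tool", "kwargs": {
  "targets": [
    {"dx": -0.06, "dy": 0.13, "dz": 0, "yaw": 0, "fingers": 1},
    {"dx": -0.12, "dy": 0.27, "dz": 0, "yaw": 0, "fingers": 1},
    {"dx": -0.12, "dy": 0.27, "dz": 0, "yaw": 0, "fingers": 1},
    {"dx": -0.12, "dy": 0.27, "dz": 0, "yaw": 0, "fingers": 1},
    {"dx": -0.12, "dy": 0.27, "dz": 0, "yaw": 0, "fingers": 1},
    {"dx": -0.12, "dy": 0.27, "dz": 0, "yaw": 0, "fingers": 1},
    {"dx": -0.12, "dy": 0.27, "dz": 0, "yaw": 0, "fingers": 1},
    {"dx": -0.12, "dy": 0.27, "dz": 0, "yaw": 0, "fingers": 1},
    {"dx": -0.12, "dy": 0.27, "dz": 0, "yaw": 0, "fingers": 1},
    {"dx": -0.12, "dy": 0.27, "dz": 0, "yaw": 0, "fingers": 1},
    {"dx": -0.12, "dy": 0.27, "dz": 0, "yaw": 0, "fingers": 1},
    {"dx": -0.12, "dy": 0.27, "dz": 0, "yaw": 0, "fingers": 1},
    {"dx": -0.12, "dy": 0.27, "dz": 0, "yaw": 0, "fingers": 1},
    {"dx": -0.12, "dy": 0.26, "dz": 0, "yaw": 0, "fingers": 1},
    {"dx": -0.07, "dy": 0.13, "dz": 0, "yaw": 0, "fingers": 1},
    {"dx": 0, "dy": 0, "dz": 0, "yaw": 0, "fingers": 1},
    {"dx": 0, "dy": 0, "dz": 0, "yaw": 0, "fingers": 1}
  ]
}}

```text
clock: 41.2
position: [0.6251, -0.006, 0.2407]
tool_rot: [-3.14, 0.0, 1.083]
force: [-0.4, 0.7, -4.0]
grip_width: 0.0307
finger_force: 50.3
```

Run:
```python
from h import *
go(.6264,-.0068,.14,1.082)
```

```text
pos [ 0.6251 -0.006   0.2407] yaw 1.0827 units dx,dy,dz [-0.0007  0.015   1.0068] yaw units 0.0005 q7 -0.83
```

Request:
{"fn": "drive_tool", "kwargs": {
  "targets": [
    {"dx": 0, "dy": 0.01, "dz": 0.15, "yaw": 0, "fingers": 1},
    {"dx": 0, "dy": 0, "dz": 0.2, "yaw": 0, "fingers": 1},
    {"dx": 0, "dy": 0, "dz": 0.2, "yaw": 0, "fingers": 1},
    {"dx": 0, "dy": 0, "dz": 0.2, "yaw": 0, "fingers": 1},
    {"dx": 0, "dy": 0, "dz": 0.1, "yaw": 0, "fingers": 1},
    {"dx": 0, "dy": 0, "dz": 0, "yaw": 0, "fingers": 1},
    {"dx": 0, "dy": 0, "dz": 0, "yaw": 0, "fingers": 1}
  ]
}}

```text
clock: 41.9
position: [0.6267, -0.0067, 0.1567]
tool_rot: [3.141, -0.0, 1.083]
force: [0.5, -0.7, -3.1]
grip_width: 0.0306
finger_force: 50.4
```

Run:
```python
from h import *
go(.6264,-.0068,.14,1.082)
```

```text
pos [ 0.6267 -0.0067  0.1567] yaw 1.0828 units dx,dy,dz [-0.002  -0.0026  0.1668] yaw units 0.0005 q7 -0.88
```

Request:
{"fn": "drive_tool", "kwargs": {
  "targets": [
    {"dx": 0, "dy": 0, "dz": 0.04, "yaw": 0, "fingers": 1},
    {"dx": 0, "dy": 0, "dz": 0.04, "yaw": 0, "fingers": 1},
    {"dx": 0, "dy": 0, "dz": 0.03, "yaw": 0, "fingers": 1},
    {"dx": 0, "dy": 0, "dz": 0.03, "yaw": 0, "fingers": 1},
    {"dx": 0, "dy": 0, "dz": 0, "yaw": 0, "fingers": 1},
    {"dx": 0, "dy": 0, "dz": 0, "yaw": 0, "fingers": 1}
  ]
}}

```text
clock: 42.5
position: [0.6266, -0.0071, 0.1423]
tool_rot: [-3.141, -0.0, 1.082]
force: [0.2, -0.3, -3.9]
grip_width: 0.0303
finger_force: 50.4
```

Request:
{"fn": "drive_tool", "kwargs": {
  "targets": [
    {"dx": 0, "dy": 0, "dz": 0.02, "yaw": 0, "fingers": 1},
    {"dx": 0, "dy": 0, "dz": 0.01, "yaw": 0, "fingers": 1},
    {"dx": 0, "dy": 0, "dz": 0, "yaw": 0, "fingers": 1},
    {"dx": 0, "dy": 0, "dz": 0, "yaw": 0, "fingers": 1}
  ]
}}

```text
clock: 42.9
position: [0.627, -0.0072, 0.1402]
tool_rot: [3.141, -0.0, 1.082]
force: [-2.6, -0.7, 9.1]
grip_width: 0.0305
finger_force: 51.8
```

Request:
{"fn": "drive_tool", "kwargs": {
  "targets": [
    {"dx": 0, "dy": 0, "dz": 0, "yaw": 0, "fingers": 0.3},
    {"dx": 0, "dy": 0, "dz": 0, "yaw": 0, "fingers": 0},
    {"dx": 0, "dy": 0, "dz": 0, "yaw": 0, "fingers": 0},
    {"dx": 0, "dy": 0, "dz": 0, "yaw": 0, "fingers": 0},
    {"dx": 0, "dy": 0, "dz": 0, "yaw": 0, "fingers": 0},
    {"dx": 0, "dy": 0, "dz": -0.2, "yaw": 0, "fingers": 0},
    {"dx": 0, "dy": 0, "dz": -0.25, "yaw": 0, "fingers": 0},
    {"dx": 0, "dy": 0, "dz": -0.25, "yaw": 0, "fingers": 0},
    {"dx": 0, "dy": 0, "dz": 0, "yaw": 0, "fingers": 0}
  ]
}}

```text
clock: 43.8
position: [0.628, -0.0069, 0.2125]
tool_rot: [3.138, -0.002, 1.082]
force: [0.5, 0.1, 0.5]
grip_width: 0.0853
finger_force: 0.0
```

Run:
```python
from h import *
t=grab_frame("top");s=grab_frame("scene")
o=np.zeros((480,790,3),np.uint8)
o[:440,:360]=cv2.resize(t[140:250,265:355],None,fx=4,fy=4,interpolation=cv2.INTER_CUBIC)
o[:480,365:785]=cv2.resize(s[190:310,220:325],None,fx=4,fy=4,interpolation=cv2.INTER_CUBIC)
cv2.imwrite("pics/f1.png",o)
go(.4598,.0025,.2,1.077)
```

```text
pos [ 0.6267 -0.0073  0.2095] yaw 1.0822 units dx,dy,dz [-0.6973 -1.5194  0.0951] yaw units 0.0033 q7 -0.85
```

View pics/f1.png

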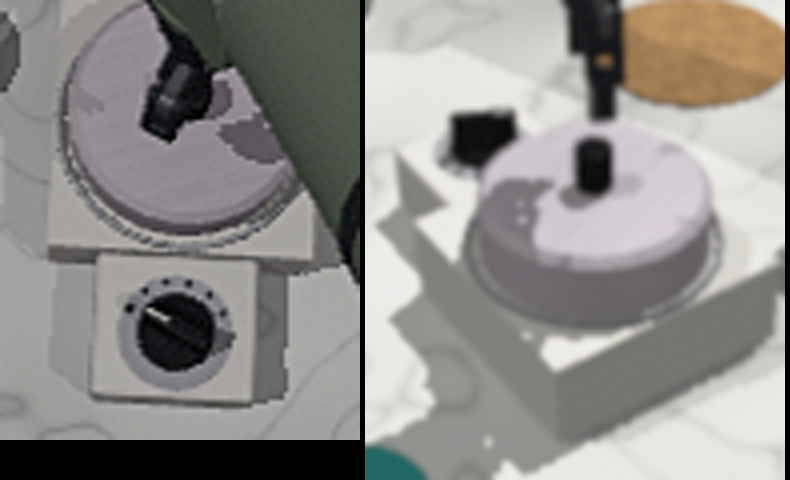

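The cover is seated inside the rim, looking the same as at the start, and the dial is still on the first dot. Now the dial.

Request:
{"fn": "drive_tool", "kwargs": {
  "targets": [
    {"dx": -0.14, "dy": -0.3, "dz": 0, "yaw": 0, "fingers": 0},
    {"dx": -0.14, "dy": -0.3, "dz": 0, "yaw": 0, "fingers": 0},
    {"dx": -0.14, "dy": -0.3, "dz": 0, "yaw": 0, "fingers": 0},
    {"dx": -0.14, "dy": -0.3, "dz": 0, "yaw": 0, "fingers": 0},
    {"dx": -0.14, "dy": -0.32, "dz": 0, "yaw": 0, "fingers": 0},
    {"dx": 0, "dy": 0, "dz": 0, "yaw": 0, "fingers": 0},
    {"dx": 0, "dy": 0, "dz": 0, "yaw": 0, "fingers": 0}
  ]
}}

```text
clock: 44.6
position: [0.4592, 0.0021, 0.2091]
tool_rot: [-3.141, 0.0, 1.082]
force: [0.5, 0.1, 0.4]
grip_width: 0.0853
finger_force: 0.0
```

Run:
```python
from h import *
go(.4597,.0025,.079,1.077)
```

```text
pos [0.4592 0.0021 0.2091] yaw 1.0822 units dx,dy,dz [0.0058 0.0024 1.3005] yaw units 0.0033 q7 -0.87
```

Request:
{"fn": "drive_tool", "kwargs": {
  "targets": [
    {"dx": 0, "dy": 0, "dz": 0.25, "yaw": 0, "fingers": 0},
    {"dx": 0, "dy": 0, "dz": 0.25, "yaw": 0, "fingers": 0},
    {"dx": 0, "dy": 0, "dz": 0.25, "yaw": 0, "fingers": 0},
    {"dx": 0, "dy": 0, "dz": 0.25, "yaw": 0, "fingers": 0},
    {"dx": 0, "dy": 0, "dz": 0.2, "yaw": 0, "fingers": 0},
    {"dx": 0, "dy": 0, "dz": 0.1, "yaw": 0, "fingers": 0},
    {"dx": 0, "dy": 0, "dz": 0, "yaw": 0, "fingers": 0},
    {"dx": 0, "dy": 0, "dz": 0, "yaw": 0, "fingers": 0.5},
    {"dx": 0, "dy": 0, "dz": 0, "yaw": 0, "fingers": 0.9},
    {"dx": 0, "dy": 0, "dz": 0, "yaw": 0, "fingers": 1},
    {"dx": 0, "dy": 0, "dz": 0, "yaw": 0, "fingers": 1},
    {"dx": 0, "dy": 0, "dz": 0, "yaw": 0, "fingers": 1},
    {"dx": 0, "dy": 0, "dz": 0, "yaw": 0, "fingers": 1},
    {"dx": 0, "dy": 0, "dz": 0, "yaw": 0, "fingers": 1}
  ],
  "squeeze": 40
}}

```text
clock: 46.0
position: [0.4594, 0.0025, 0.0798]
tool_rot: [3.142, 0.0, 1.082]
force: [-5.3, 0.8, 11.6]
grip_width: 0.0141
finger_force: 41.8
```

Request:
{"fn": "drive_tool", "kwargs": {
  "targets": [
    {"dx": 0, "dy": 0, "dz": 0, "yaw": 0.05, "fingers": 1},
    {"dx": 0, "dy": 0, "dz": 0, "yaw": 0.05, "fingers": 1},
    {"dx": 0, "dy": 0, "dz": 0, "yaw": 0.05, "fingers": 1},
    {"dx": 0, "dy": 0, "dz": 0, "yaw": 0.05, "fingers": 1},
    {"dx": 0, "dy": 0, "dz": 0, "yaw": 0.05, "fingers": 1},
    {"dx": 0, "dy": 0, "dz": 0, "yaw": 0.05, "fingers": 1},
    {"dx": 0, "dy": 0, "dz": 0, "yaw": 0.05, "fingers": 1},
    {"dx": 0, "dy": 0, "dz": 0, "yaw": 0.05, "fingers": 1},
    {"dx": 0, "dy": 0, "dz": 0, "yaw": 0.05, "fingers": 1},
    {"dx": 0, "dy": 0, "dz": 0, "yaw": 0.05, "fingers": 1},
    {"dx": 0, "dy": 0, "dz": 0, "yaw": 0.05, "fingers": 1},
    {"dx": 0, "dy": 0, "dz": 0, "yaw": 0.03, "fingers": 1},
    {"dx": 0, "dy": 0, "dz": 0, "yaw": 0, "fingers": 1},
    {"dx": 0, "dy": 0, "dz": 0, "yaw": 0, "fingers": 1}
  ]
}}

```text
clock: 47.4
position: [0.4594, 0.0024, 0.0797]
tool_rot: [3.141, 0.0, 0.171]
force: [-4.2, 1.0, 11.8]
grip_width: 0.0141
finger_force: 41.1
```

Release, rise and check.

Request:
{"fn": "drive_tool", "kwargs": {
  "targets": [
    {"dx": 0, "dy": 0, "dz": 0, "yaw": 0, "fingers": 0},
    {"dx": 0, "dy": 0, "dz": 0, "yaw": 0, "fingers": 0},
    {"dx": 0, "dy": 0, "dz": 0, "yaw": 0, "fingers": 0},
    {"dx": 0, "dy": 0, "dz": 0, "yaw": 0, "fingers": 0},
    {"dx": 0, "dy": 0, "dz": 0, "yaw": 0, "fingers": 0},
    {"dx": 0, "dy": 0, "dz": -0.2, "yaw": 0, "fingers": 0},
    {"dx": 0, "dy": 0, "dz": -0.25, "yaw": 0, "fingers": 0},
    {"dx": 0, "dy": 0, "dz": -0.25, "yaw": 0, "fingers": 0},
    {"dx": 0, "dy": 0, "dz": -0.25, "yaw": 0, "fingers": 0},
    {"dx": 0, "dy": 0, "dz": -0.25, "yaw": 0, "fingers": 0},
    {"dx": 0, "dy": 0.3, "dz": 0, "yaw": 0, "fingers": 0},
    {"dx": 0, "dy": 0.3, "dz": 0, "yaw": 0, "fingers": 0},
    {"dx": 0, "dy": 0.3, "dz": 0, "yaw": 0, "fingers": 0},
    {"dx": 0, "dy": 0.3, "dz": 0, "yaw": 0, "fingers": 0},
    {"dx": 0, "dy": 0.3, "dz": 0, "yaw": 0, "fingers": 0},
    {"dx": 0, "dy": 0.3, "dz": 0, "yaw": 0, "fingers": 0},
    {"dx": 0, "dy": 0, "dz": 0, "yaw": 0, "fingers": 0},
    {"dx": 0, "dy": 0, "dz": 0, "yaw": 0, "fingers": 0}
  ]
}}

```text
clock: 49.2
position: [0.49, -0.1752, 0.1991]
tool_rot: [-3.141, 0.0, 0.17]
force: [0.3, 0.7, 0.3]
grip_width: 0.0851
finger_force: 0.0
```

Run:
```python
from h import *
t=grab_frame("top")
cv2.imwrite("pics/f2.png",cv2.resize(t[140:250,235:385],None,fx=5,fy=5,interpolation=cv2.INTER_CUBIC))
```

```text
(no output)
```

View pics/f2.png

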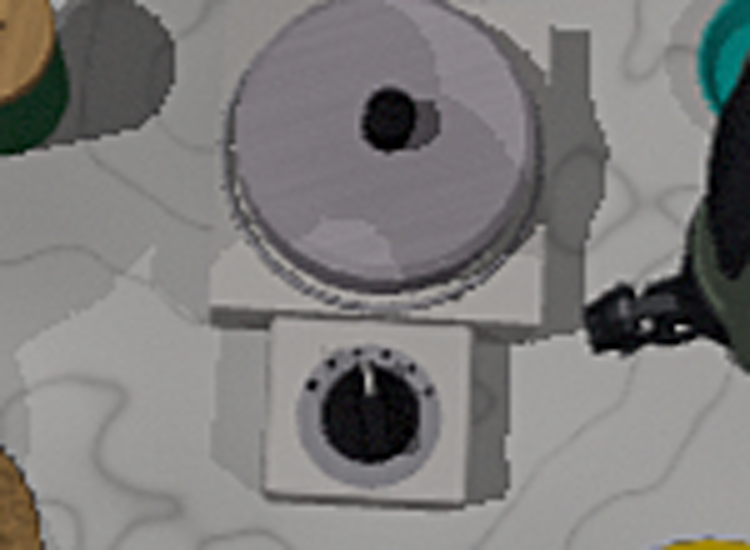

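The mark points at the third dot, which is click 2. The cover is squarely inside the rim and the arm is clear, so I'm handing in.

```bash
python3 -c "
from workcell import workorder
print(workorder.job_done())"
```

```text
the job is handed in; nothing more can be done
None
```

The job is handed in with no verdict returned: the dial was turned to off, both jars are down in wells 0 and 3, the cover is back inside the rim, and the dial is at click 2.

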